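Refit a plate warmer's washed knobs, set it, switch it on and load the cups

ROBOT

A 6-joint arm with a two-finger parallel gripper is mounted at the origin on a cart in front of the work surface, level with it; the furniture and walls round the work are solid. World frame = base frame: x ahead of the robot, y to its left, z up, the work surface at z = 0. Lengths are in mm, angles in degrees, forces in N, time in s.
With the tool pointing down it reaches from about 300 to 850 mm from the base axis. Payload 4.2 kg.
Tool frame: the origin (TCP) lies on the centre line of the jaws, within the pads' length; the fingertips stand 11 mm ahead of it and the grasp point (between the pads) lies 8 mm behind it; z points along the fingers, y is the direction in which the jaws open and shut (so a half turn about z gives the same grasp; the last joint's range is limited). The gripper opens to 91 mm and grips with 3 to 60 N. Pads are 32 mm wide; open, the fingers measure 118 mm over their backs; the gripper's body (76 mm by 178 mm) begins 60 mm behind the grasp point.
Start: joints at [-66.979, 18.312, 89.639, -0, 72.044, -1.146], TCP at [235.411, -524.617, 224.976] pointing down, gripper open.
Joint ranges: [-177.97, 177.97], [-48.28, 115.42], [12.27, 149.76], [-77.06, 257.06], [2.81, 150.46], [-146.56, 146.56]. Speed limits (degrees/s): [147.25, 147.25, 180, 180, 180, 180].

INTERFACE

Orientations are given as [roll, pitch, yaw] about the fixed x, y, z axes, in that order (R = Rz(yaw) Ry(pitch) Rx(roll)).
In Python, from workcell import env, grab_frame gives the robot as it stands. The module is installed in compiled form; this text tells all that it offers.
- The arm moves only by the tool arm_command, never from a script. Its argument "series" is one flat list of numbers, 6 for each row, row after row: the shift along the world's x, y, z each as a share of 400 mm, from -1 to 1, then the turn, a rotation vector about the world's x, y, z each as a share of 45 degrees, from -1 to 1. A call has 1 to 20 rows; each row shifts and turns the commanded pose from where the row before left it; what a row does not reach is not made up. A row lasts 1/12 s, in which the tool goes at most 41.7 mm and 7.16 degrees, less where a joint would pass 70% of its speed; a pose out of reach is approached as far as the arm can. A call with a number of a shift or a turn outside -1 to 1 is refused whole. A call with a gripper value outside its range is refused whole. "hand" is the opening, from 0 (shut) to 1 (fully open), set as the call begins (left out, the last holds). The fingers move at their own pace and stop on an object; "newtons" is the grip in N (left out, the last holds). Time passes only in rows, so rows that do not move let the fingers close. It gives the time, the measured TCP pose, the force and the opening at its end, in the units of the state.
- env.state(): the state, without advancing time (a new reading comes with each control period).
- grab_frame(name): name is "scene" or "top" or "wrist"; returns a dict with "frame" (384x512x3 uint8, red, green, blue), "intrinsics" (3x3 intrinsics, pixels), "R" (3x3) and "t" (3): a world point X has camera coordinates R X + t; the wrist camera has in their place "tool_from_camera" (4x4, takes a point from camera to tool coordinates, whose origin is the TCP and whose axes are the flange's). Camera axes: x right, y down, z forward; pixel columns grow to the right and rows downward; lengths in mm; the calibration is good to about 2 mm. A picture is of the moment at which its call begins: read the wrist's pose just before it. There is no depth.
- env.job_done(): hands the job in, once; it reports no verdict.
The state is a dict: "time_s": time; "qpos": joint angles; "qvel": joint speeds; "effort": joint torques, N m; "ee_pos": TCP position; "ee_rot": TCP orientation; "force": force on the tool from outside, world axes, zero at the start; "torque": the same for the moment, N m; "gripper_width": finger opening in mm.
Only numpy, scipy, OpenCV 4.12 (cv2) and the standard library are available. Lean on these libraries where they do the work, as an engineer would, in place of code of your own. Each camera call takes 0.05 s, during which the arm holds its last target.

TASK

The plate warmer's washed knobs stand on the drying mat: put each one that is there back on its own spindle (red, yellow and blue inside the ring of the same colour, the white one on the thermostat), turned so that the flats match and fully home, then turn every fitted zone knob clockwise to the third click past off, and the thermostat knob until its pointer meets the green index tab. When all knobs are set, press the main switch on. Stand every white cup upright on the warmer's middle zone, without tipping it over.

Things in the scene. Friction and masses are not known exactly. Their poses are not given: they have to be found in the camera images.
- warmer: Three-zone plate warmer: steel box 340 deep (x), 500 wide (y), fixed; black glass behind (top 65 mm high), light control fascia in front (top 62 mm high). Origin: centre of its underside; x away from the robot, z up. On the fascia at x = -115, from its left: main switch (y +215), spindles of the red (+140), yellow (+35) and blue (-70) zones and the thermostat (-175).
- knob_red_mid (a point): Black zone knob, red inlay on top, 0.06-0.13 kg, absent in some starts. Skirt 62 across, 16 high; on it a grip bar 56 long (x), 18 thick (y), 16 to 42 mm above the underside. D bore below: 23.6 across, 16 deep, flat 5.8 from the axis at +x. Starts upright on the mat. Point: on the axis, 21 mm above the underside; x along the bar to the pointer end, z up.
- knob_red_pointer (a point): The tip of the white pointer of the red knob: at its skirt's rim, 31 mm from its axis along +x, 12 mm above its underside.
- spindle_red_top (a point): Top centre of the red zone's brass D spindle: 22 across, flat 5 from the axis, 14 mm out of the fascia, last 4 tapered. x: out through the flat (turns with it). A knob fits only with its x along this x; home, its skirt lies on the fascia, with 6 degrees of play. At off x = the warmer's x. Clicks every 30 degrees clockwise (from above), off to 5; starts at 0, 1 or 2; takes 0.07 N m.
- mark_red (a point): Fixed point on the fascia, 31 mm from the axis of the red spindle, below where that knob's pointer tip stands at the third click past off: 90 degrees clockwise from the off bar, towards the third dot of the scale.
- knob_yellow_mid (a point): Black zone knob, yellow inlay on top, 0.06-0.13 kg. Skirt 62 across, 16 high; on it a grip bar 56 long (x), 18 thick (y), 16 to 42 mm above the underside. D bore below: 23.6 across, 16 deep, flat 5.8 from the axis at +x. Starts upright on the mat. Point: on the axis, 21 mm above the underside; x along the bar to the pointer end, z up.
- knob_yellow_pointer (a point): The tip of the white pointer of the yellow knob: at its skirt's rim, 31 mm from its axis along +x, 12 mm above its underside.
- spindle_yellow_top (a point): Top centre of the yellow zone's brass D spindle: 22 across, flat 5 from the axis, 14 mm out of the fascia, last 4 tapered. x: out through the flat (turns with it). A knob fits only with its x along this x; home, its skirt lies on the fascia, with 6 degrees of play. At off x = the warmer's x. Clicks every 30 degrees clockwise (from above), off to 5; starts at 0, 1 or 2; takes 0.07 N m.
- mark_yellow (a point): Fixed point on the fascia, 31 mm from the axis of the yellow spindle, below where that knob's pointer tip stands at the third click past off: 90 degrees clockwise from the off bar, towards the third dot of the scale.
- knob_blue_mid (a point): Black zone knob, blue inlay on top, 0.06-0.13 kg, absent in some starts. Skirt 62 across, 16 high; on it a grip bar 56 long (x), 18 thick (y), 16 to 42 mm above the underside. D bore below: 23.6 across, 16 deep, flat 5.8 from the axis at +x. Starts upright on the mat. Point: on the axis, 21 mm above the underside; x along the bar to the pointer end, z up.
- knob_blue_pointer (a point): The tip of the white pointer of the blue knob: at its skirt's rim, 31 mm from its axis along +x, 12 mm above its underside.
- spindle_blue_top (a point): Top centre of the blue zone's brass D spindle: 22 across, flat 5 from the axis, 14 mm out of the fascia, last 4 tapered. x: out through the flat (turns with it). A knob fits only with its x along this x; home, its skirt lies on the fascia, with 6 degrees of play. At off x = the warmer's x. Clicks every 30 degrees clockwise (from above), off to 5; starts at 0, 1 or 2; takes 0.07 N m.
- mark_blue (a point): Fixed point on the fascia, 31 mm from the axis of the blue spindle, below where that knob's pointer tip stands at the third click past off: 90 degrees clockwise from the off bar, towards the third dot of the scale.
- knob_thermo_mid (a point): Black thermostat knob, white inlay on top, 0.06-0.13 kg. Skirt 62 across, 16 high; on it a grip bar 56 long (x), 18 thick (y), 16 to 42 mm above the underside. D bore below: 23.6 across, 16 deep, flat 5.8 from the axis at +x. Starts upright on the mat. Point: on the axis, 21 mm above the underside; x along the bar to the pointer end, z up.
- knob_thermo_pointer (a point): The tip of the white pointer of the white knob: at its skirt's rim, 31 mm from its axis along +x, 12 mm above its underside.
- spindle_thermo_top (a point): Top centre of the thermostat's brass D spindle: 22 across, flat 5 from the axis, 14 mm out of the fascia, last 4 tapered. x: out through the flat (turns with it). A knob fits only with its x along this x; home, its skirt lies on the fascia, with 6 degrees of play. At off x = the warmer's x. Turns 0 to 270 degrees clockwise (from above), no clicks, 0.03 N m, stays put.
- index_tip (a point): Point on the fascia 31 mm from the thermostat's axis in the direction of the clamped green index tab, 80 to 138 degrees clockwise from the warmer's +x (the tab itself lies 34 to 47 mm out and cannot be pushed).
- main_switch (a joint): Green rocker main switch at the left end of the fascia, 42 long (along the warmer's x) and 26 wide; rad. -0.2: off (near end down); +0.2: on (far end down). It stays where it is put; about 3 N on its far end tips it.
- switch_on_end (a point): Fixed point on the fascia in the middle of the rocker's far (on) end, where to press: 15 mm beyond the rocker's pivot, 9.5 mm above the fascia. The rocker's surface there is 3 mm higher when off and 3 mm lower when on.
- drying_mat: Grey-green ribbed drying mat, 250 (x) by 220 (y) by 3 mm, fixed on the worktop left of the warmer; the washed knobs stand on it. Origin: centre of its underside.
- cup_1_mid (a point): White ceramic cup, open at the top, 64 across at the rim and slightly narrower below, 60 high, wall 4, 0.16 kg, absent in some starts; stands upright on the worktop left of or behind the mat. Point: on its axis, 30 mm above its underside.
- cup_2_mid (a point): White ceramic cup, open at the top, 64 across at the rim and slightly narrower below, 60 high, wall 4, 0.16 kg, absent in some starts; stands upright on the worktop left of or behind the mat. Point: on its axis, 30 mm above its underside.
- zone_yellow (a point): Centre of the middle (yellow-dot) heating zone printed on the warmer's glass, on the glass's surface (65 mm high); its ring is 140 across.
Mind the look-alikes: they are no part of the job. What is shaped like the part that bears knob_red_mid but purple is not meant. What is shaped like the part that bears knob_thermo_mid but turquoise is not meant.

How it is judged:
By the outcome, as a careful person would: the job done as asked, in the order asked, and still so for the second after the job is handed in, with the robot touching nothing.
Of knob_red, knob_blue only 1 to 2 are there at a start; the rules pass over those that are not, and their reading is None.
Of cup_1, cup_2 only 1 to 2 are there at a start; the rules pass over those that are not, and their reading is None.
At some moment in a run one of knob_red, knob_yellow, knob_blue, knob_thermo may be knocked a few centimetres aside while the robot is not near it.
It also fails if it takes over 210 s, if anything falls off the work surface, if the arm or the gripper's body presses on something with over 40 N, if the wrist force passes 120 N, or if a joint passes its speed limit or range.

## Working session

There is one attempt and no reset: what is moved stays moved. The work goes in short steps, Python scripts to look and compute and a tool call to move; the robot and the scene stay as the last step left them, time stands still between calls to the robot, and variables do not carry over. Pictures are saved under pics/ and viewed, and the job is handed in when it is done.

Besides the shell and the picture viewer there is one more tool, called after "Emit:" as a command line: name --argument value ..., lists and objects as JSON in quotes. arm_command: Moves the arm, as the interface text tells. Shift numbers are shares of 400 mm and turn numbers shares of 45 degrees, none past 1 either way. Its arguments: {"type":"object","properties":{"series":{"type":"array"},"hand":{"type":"number"},"newtons":{"type":"number"}},"required":["series"]}

```bash
mkdir -p pics; ls; cat > h.py <<'E'
import numpy as np, cv2
from workcell import env, grab_frame
def snap(n,fn,scale=1.5):
    g=grab_frame(n); im=g['frame'][:,:,::-1]
    cv2.imwrite('pics/'+fn, cv2.resize(im,None,fx=scale,fy=scale,interpolation=cv2.INTER_CUBIC))
    np.savez('pics/'+fn+'.npz',**{k:v for k,v in g.items() if v is not None})
    return g
E
python3 - <<'E'
from h import *
print(env.state())
for n in ('scene','top','wrist'):
    g=snap(n,n+'0.png'); print(n,{k:np.round(v,3).tolist() for k,v in g.items() if k!='frame'})
E
```

```text
pics
{'time_s': 0.0, 'qpos': array([-6.69798963e+01,  1.83524816e+01,  8.97066243e+01, -1.15760797e-03,
        7.20428668e+01, -1.14412163e+00]), 'qvel': array([ 0.10111098, -0.12049396,  0.02512849, -0.04018328, -0.03267343,
        0.02183826]), 'effort': array([-2.23408456e-04, -4.12470281e+01, -2.31973922e+01,  7.26439850e-02,
        4.56112053e-02, -1.24015646e-04]), 'ee_pos': array([ 235.20111642, -524.16726223,  224.1103521 ]), 'ee_rot': array([-1.79898026e+02, -9.35763625e-04,  2.41645824e+01]), 'force': array([ 0.46428484, -0.17921768, -0.10444023]), 'torque': array([-0.02264503, -0.03159258, -0.06636407]), 'gripper_width': 91.22013129736531}
scene {'intrinsics': [[348.076, 0.0, 259.761], [0.0, 348.076, 194.007], [0.0, 0.0, 1.0]], 'R': [[-0.891, -0.453, 0.022], [-0.288, 0.527, -0.799], [0.351, -0.719, -0.6]], 't': [505.505, 148.282, 1223.55]}
top {'intrinsics': [[490.282, 0.0, 251.959], [0.0, 490.282, 190.307], [0.0, 0.0, 1.0]], 'R': [[0.031, -0.999, -0.009], [-0.784, -0.019, -0.621], [0.62, 0.026, -0.784]], 't': [82.424, 440.624, 1695.221]}
wrist {'intrinsics': [[274.531, 0.0, 255.471], [0.0, 274.531, 187.829], [0.0, 0.0, 1.0]], 'tool_from_camera': [[-0.001, -0.959, -0.282, 81.133], [1.0, -0.002, 0.0, -0.045], [-0.001, -0.282, 0.959, -160.595], [0.0, 0.0, 0.0, 1.0]]}
```

View pics/top0.png

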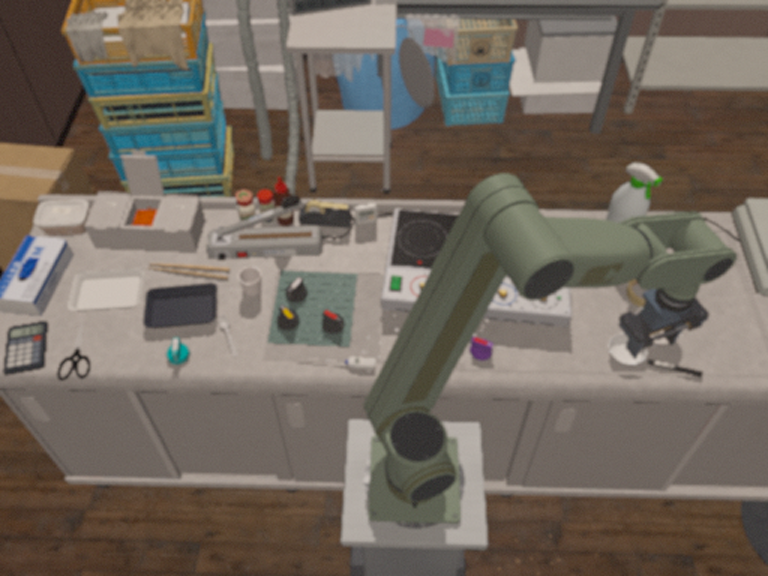

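View pics/scene0.png

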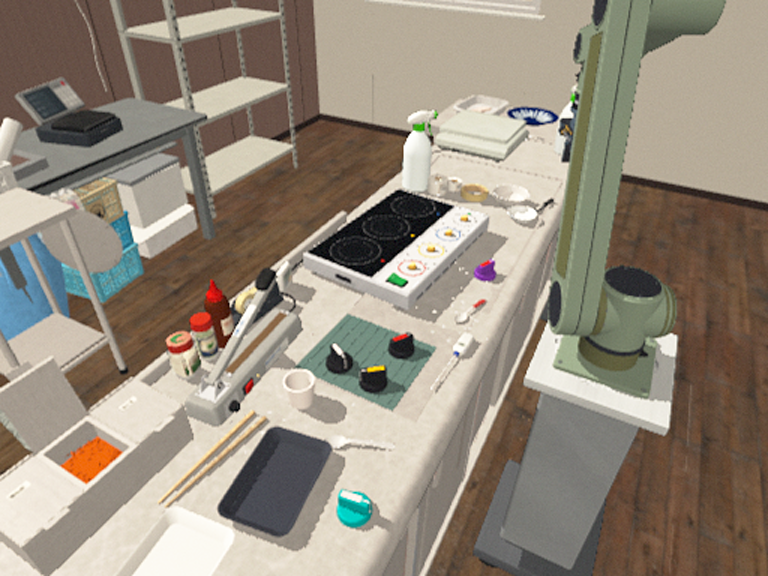

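View pics/wrist0.png

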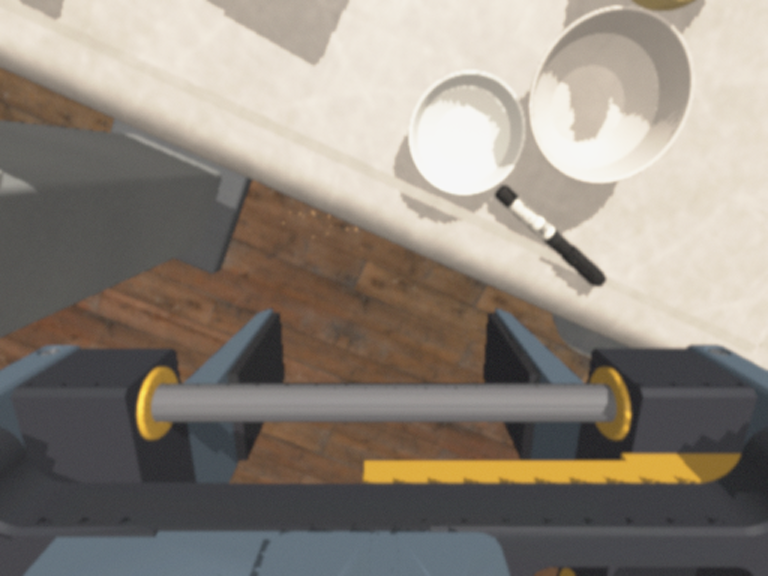

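```bash
cat >> h.py <<'E'
def ray(g,uv,z):
    "pixel (native) -> world at height z for fixed camera g"
    K=np.array(g['intrinsics']);R=np.array(g['R']);t=np.array(g['t'])
    return rayRt(K,R,t,uv,z)
def rayRt(K,R,t,uv,z):
    uv=cv2.undistortPoints(np.array([[uv]],float),K,None).ravel()
    d=R.T@np.array([*uv,1]); c=-R.T@t
    return c+d*(z-c[2])/d[2]
def proj(g,X):
    K=np.array(g['intrinsics']);p=np.array(g['R'])@np.array(X,float)+np.array(g['t']);p=K@p
    return p[:2]/p[2]
def wristRt(g,s):
    from scipy.spatial.transform import Rotation as Ro
    T=np.eye(4);T[:3,:3]=Ro.from_euler('xyz',s['ee_rot'],degrees=True).as_matrix();T[:3,3]=s['ee_pos']
    C=np.linalg.inv(T@np.array(g['tool_from_camera'])); return {'intrinsics':g['intrinsics'],'R':C[:3,:3],'t':C[:3,3],'frame':g['frame']}
def wsnap(fn,scale=1.5):
    s=env.state(); g=grab_frame('wrist'); w=wristRt(g,s)
    cv2.imwrite('pics/'+fn, cv2.resize(g['frame'][:,:,::-1],None,fx=scale,fy=scale,interpolation=cv2.INTER_CUBIC))
    np.savez('pics/'+fn+'.npz',**w); return w
def crop(g,fn,x0,y0,x1,y1,s):
    cv2.imwrite('pics/'+fn,cv2.resize(np.ascontiguousarray(g['frame'][y0:y1,x0:x1,::-1]),None,fx=s,fy=s,interpolation=cv2.INTER_CUBIC))
def load(fn): return dict(np.load('pics/'+fn+'.npz'))
E
python3 - <<'E'
from h import *
g=load('top0.png');crop(g,'topc.png',90,120,390,260,2.6)
s=load('scene0.png');crop(s,'sc1.png',180,100,360,280,4.0/1.2)
for n,p in dict(white=(297,288),yel=(288,316),red=(333,318),cup=(250,274)).items(): print(n,ray(g,np.array(p)/1.5,42 if n!='cup' else 60))
for n,p in dict(white=(339,352),yel=(373,374),red=(401,340),cup=(299,377)).items(): print(n,ray(s,np.array(p)/1.5,42 if n!='cup' else 60))
for p in ((304,252),(399,191),(488,216),(412,303)): print('wc',ray(s,np.array(p)/1.5,63))
for p in ((384,310),(396,210),(570,318)): print('wt',ray(g,np.array(p)/1.5,63))
E
```

```text
white [512.57073863 316.90266999  42.        ]
yel [418.69983331 331.26977338  42.        ]
red [415.1358836  212.63900058  42.        ]
cup [543.68856259 446.3450889   60.        ]
white [527.97139916 325.33404497  42.        ]
yel [430.33041306 348.56012855  42.        ]
red [424.7909436  225.26314675  42.        ]
cup [550.81519103 442.35446697  60.        ]
wc [806.1134772   51.43600081  63.        ]
wc [ 743.79981722 -413.1454989    63.        ]
wc [ 426.85906525 -393.70140038   63.        ]
wc [449.84434239 114.75041948  63.        ]
wt [428.89616199  79.38537642  63.        ]
wt [790.84591914  53.82974855  63.        ]
wt [ 414.97960751 -399.83090727   63.        ]
```

View pics/topc.png

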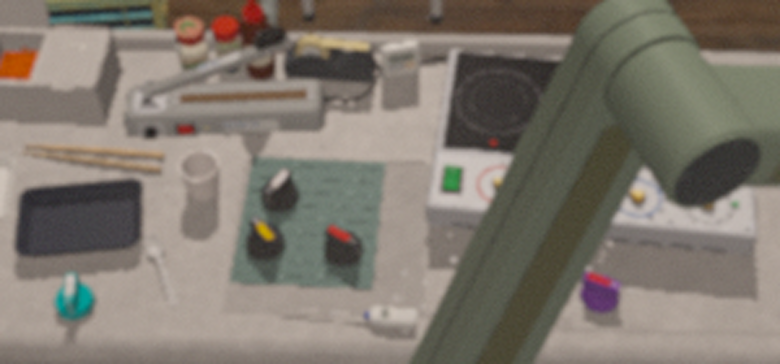

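View pics/sc1.png

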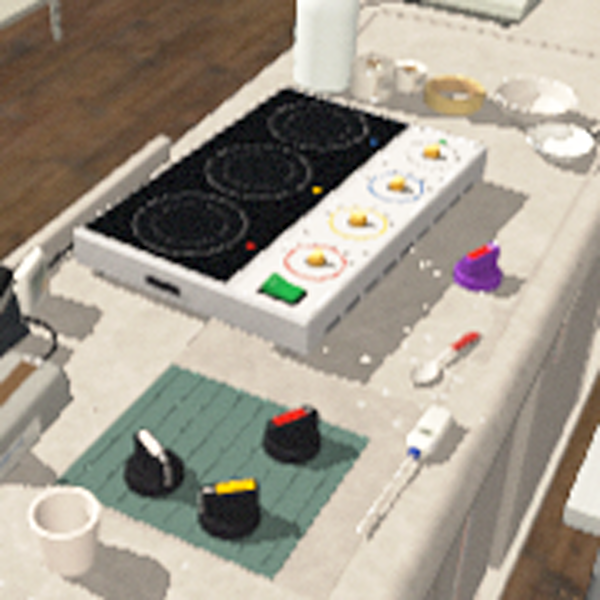

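Emit:
arm_command --series '[0.049,0.076,0.02,0,0,-0.0445,0.049,0.076,0.02,0,0,-0.0445,0.049,0.076,0.02,0,0,-0.0445,0.049,0.076,0.02,0,0,-0.0445,0.049,0.076,0,0,0,-0.0445,0.049,0.076,0,0,0,-0.0445,0.049,0.076,0,0,0,-0.0445,0.049,0.076,0,0,0,-0.0445,0.049,0.076,0,0,0,-0.0445,0.049,0.076,0,0,0,-0.0445,0.049,0.076,0,0,0,-0.0445,0.049,0.076,0,0,0,-0.0445,0,0,0,0,0,0,0,0,0,0,0,0]'

```text
time_s: 1.32
ee_pos: [471.0, -158.5, 256.6]
ee_rot: [180.0, 0.1, 0.4]
force: [-0.6, 0.3, -0.5]
gripper_width: 91.2
```

```bash
python3 - <<'E'
from h import *
g=wsnap('w1.png');s=env.state();print(s['time_s'],s['ee_pos'],s['ee_rot'],s['qpos'])
E
```

```text
1.3667 [ 470.43601261 -159.54943304  256.66618497] [1.79973361e+02 6.27490058e-02 2.57554952e-01] [-2.00304532e+01  1.01089480e+01  9.62434796e+01 -4.87017765e-02
  7.36971975e+01  6.97256688e+01]
```

View pics/w1.png

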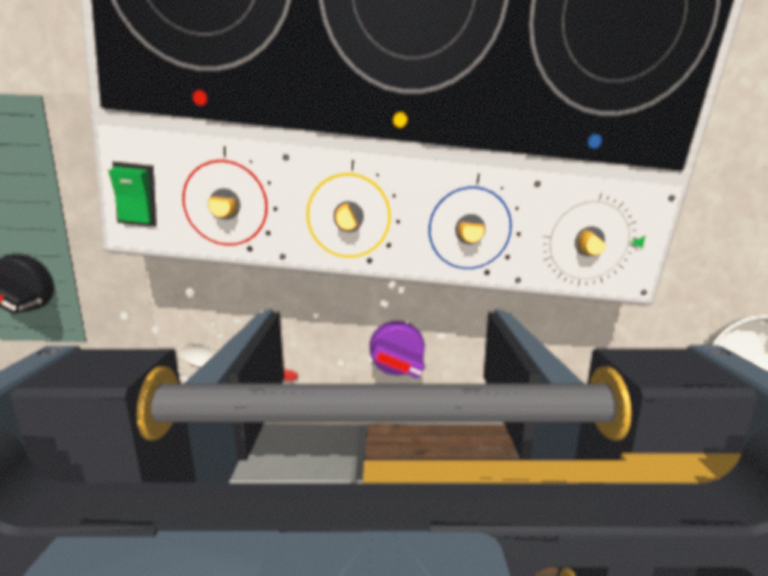

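```bash
python3 - <<'E'
from h import *
g=load('w1.png');im=g['frame']
hsv=cv2.cvtColor(im,cv2.COLOR_RGB2HSV)
for n,c,rngs in (('red',(150,135),[(0,8),(172,180)]),('yel',(232,143),[(18,32)]),('blue',(314,152),[(100,125)])):
    m=np.zeros(im.shape[:2],bool)
    for a,b in rngs: m|=(hsv[...,0]>=a)&(hsv[...,0]<=b)&(hsv[...,1]>60)
    yy,xx=np.nonzero(m); r=np.hypot(xx-c[0],yy-c[1]); k=(r>22)&(r<34)
    e=cv2.fitEllipse(np.c_[xx[k],yy[k]].astype(np.float32)); print(n,k.sum(),e,ray(g,e[0],62))
print('thermo',ray(g,np.array((591,242))/1.5,62))
for p in ((96,120),(106,251),(652,302),(684,170)): print(ray(g,np.array(p)/1.5,62))
print('tab',ray(g,np.array((639,241))/1.5,64),'switch',ray(g,np.array((133,194))/1.5,70))
crop(g,'w1a.png',115,100,265,180,5);crop(g,'w1b.png',280,110,440,200,4.8)
E
```

```text
red 464 ((149.49801635742188, 134.64642333984375), (52.51215744018555, 58.48995590209961), 136.45925903320312) [517.58956431 -22.87576311  62.        ]
yel 524 ((231.92236328125, 143.06057739257812), (54.082271575927734, 55.29975891113281), 139.75869750976562) [ 507.43039899 -127.74422402   62.        ]
blue 138 ((312.974609375, 151.43161010742188), (52.38492202758789, 55.561317443847656), 46.740421295166016) [ 497.13308229 -232.74392803   62.        ]
thermo [ 484.61536198 -339.93452363   62.        ]
[582.18848007  73.53222746  62.        ]
[474.56364255  85.39447115  62.        ]
[ 429.38159905 -403.8875787    62.        ]
[ 545.76242809 -408.49819595   62.        ]
tab [ 486.07634397 -380.53830917   64.        ] switch [524.49403097  48.75722636  70.        ]
```

View pics/w1a.png

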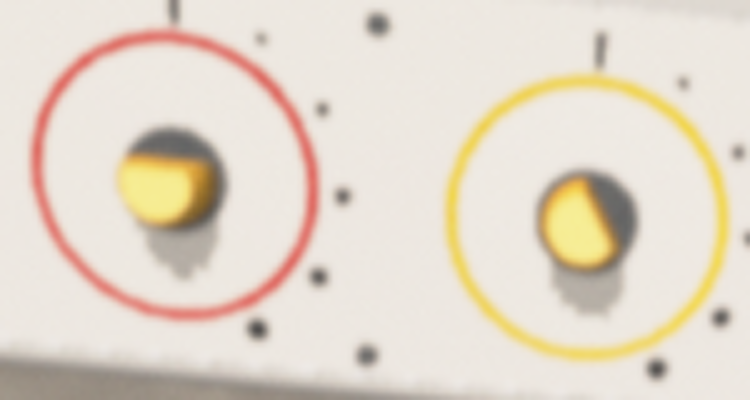

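View pics/w1b.png

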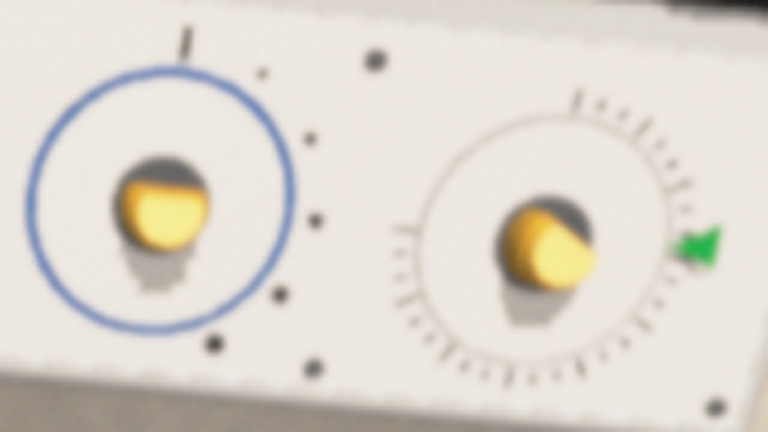

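Emit:
arm_command --series '[0.01,-0.002,0,0,0,0.154,0.01,-0.002,0,0,0,0.154,0.01,-0.002,0,0,0,0.154,0.01,-0.002,0,0,0,0.154,0.01,-0.002,0,0,0,0.154,0.01,-0.002,0,0,0,0.154,0.01,-0.002,0,0,0,0.154,0.01,-0.002,0,0,0,0.154,0.01,-0.002,0,0,0,0.154,0.01,-0.002,0,0,0,0.154,0.01,-0.002,0,0,0,0.154,0.01,-0.002,0,0,0,0.154,0.01,-0.002,0,0,0,0.154]'

```text
time_s: 2.45
ee_pos: [521.7, -172.1, 256.9]
ee_rot: [-180.0, 0.0, 90.4]
force: [-1.0, 0.8, -0.5]
gripper_width: 91.4
```

Emit:
arm_command --series '[0.01,-0.002,0,0,0,0.154,0.01,-0.002,0,0,0,0.154,0.01,-0.002,0,0,0,0.154,0.01,-0.002,0,0,0,0.154,0.01,-0.002,0,0,0,0.154,0.01,-0.002,0,0,0,0.154,0.01,-0.002,0,0,0,0.154,0.01,-0.002,0,0,0,0.154,0.01,-0.002,0,0,0,0.154,0.01,-0.002,0,0,0,0.154,0.01,-0.002,0,0,0,0.154,0.01,-0.002,0,0,0,0.154,0.01,-0.002,0,0,0,0.154,0,0,0,0,0,0,0,0,0,0,0,0,0,0,0,0,0,0]'

```text
time_s: 3.78
ee_pos: [573.9, -181.6, 256.9]
ee_rot: [180.0, -0.0, -179.9]
force: [-0.3, -0.1, 0.6]
gripper_width: 91.0
```

```bash
python3 - <<'E'
from h import *
g=wsnap('w2.png');s=env.state();print(s['time_s'],s['ee_pos'],s['ee_rot'],s['qpos'])
E
```

```text
3.8333 [ 573.99520012 -181.2968498   256.97052328] [ 1.79996284e+02 -2.04164185e-02 -1.79855471e+02] [-1.86218044e+01  1.98004820e+01  8.27881318e+01 -3.12435899e-03
  7.74319129e+01 -1.08765652e+02]
```

View pics/w2.png

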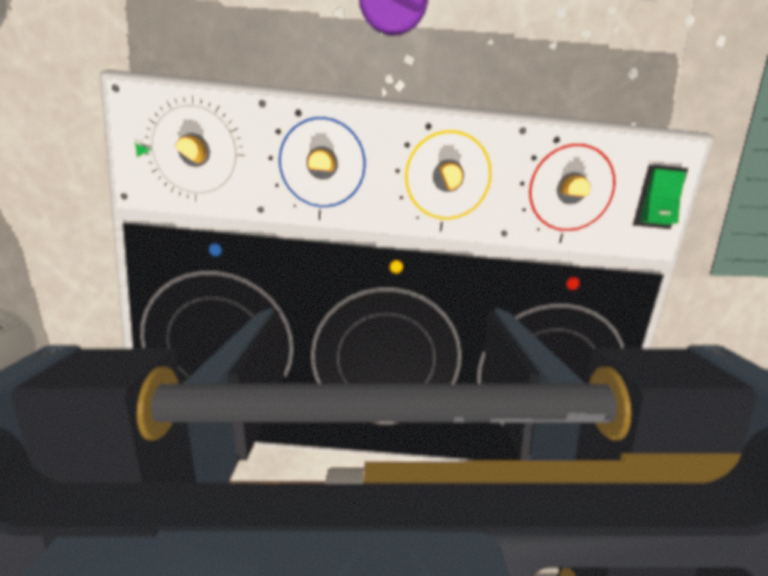

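```bash
cat > fit.py <<'E'
from h import *
from scipy.optimize import least_squares
def circ(g,c0,rngs,z=62,rlim=(20,40)):
    hsv=cv2.cvtColor(g['frame'],cv2.COLOR_RGB2HSV); m=np.zeros(hsv.shape[:2],bool)
    for a,b in rngs: m|=(hsv[...,0]>=a)&(hsv[...,0]<=b)&(hsv[...,1]>(50))&(hsv[...,2]>100)
    yy,xx=np.nonzero(m); P=np.array([ray(g,(x,y),z)[:2] for x,y in zip(xx,yy)])
    d=np.hypot(*(P-c0).T);P=P[(d>rlim[0])&(d<rlim[1])]
    f=lambda q:np.hypot(*(P-q[:2]).T)-q[2]
    r=least_squares(f,[*c0,30],loss='soft_l1',f_scale=1.0)
    return r.x,len(P),np.std(f(r.x))
R={'red':[(0,8),(172,180)],'yel':[(18,32)],'blue':[(100,125)]}
C={'red':(517,-23),'yel':(507,-128),'blue':(497,-233)}
if __name__=='__main__':
    for f in ('w1.png','w2.png'):
        g=load(f)
        for n in R: print(f,n,circ(g,C[n],R[n]))
    g=load('w2.png'); print('th',ray(g,np.array((194,149))/1.5,62)); 
    crop(g,'w2a.png',85,55,185,135,7); crop(g,'w2b.png',265,80,430,170,4.5)
E
python3 fit.py
```

```text
w1.png red (array([516.6730934 , -22.88226358,  35.04544421]), 538, np.float64(1.1334685297253533))
w1.png yel (array([ 506.40961683, -127.76419104,   35.10677094]), 585, np.float64(1.2654771218323293))
w1.png blue (array([ 496.19287663, -232.70322729,   35.0658609 ]), 214, np.float64(0.4845297122389587))
w2.png red (array([516.69481794, -22.92278961,  35.0788077 ]), 551, np.float64(1.1237989632350558))
w2.png yel (array([ 506.61283747, -127.82465149,   35.10208466]), 622, np.float64(1.2447356581050275))
w2.png blue (array([ 496.39190427, -232.68540206,   35.06806383]), 276, np.float64(0.5431103951123836))
th [ 485.62965272 -337.1436096    62.        ]
```

View pics/w2a.png

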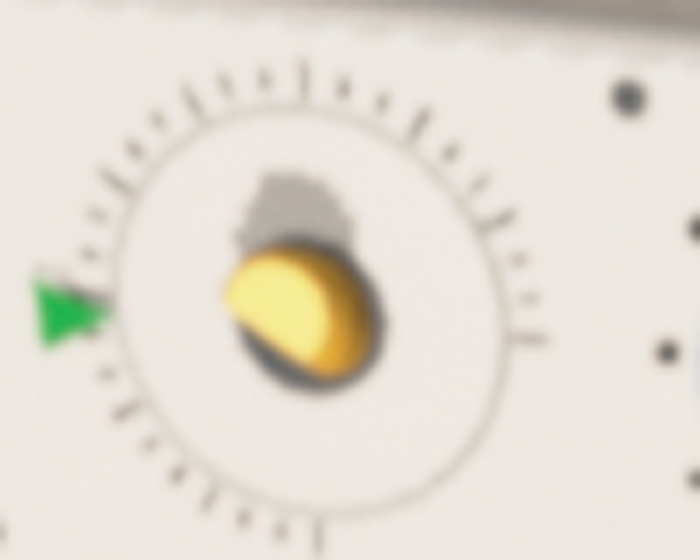

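View pics/w2b.png

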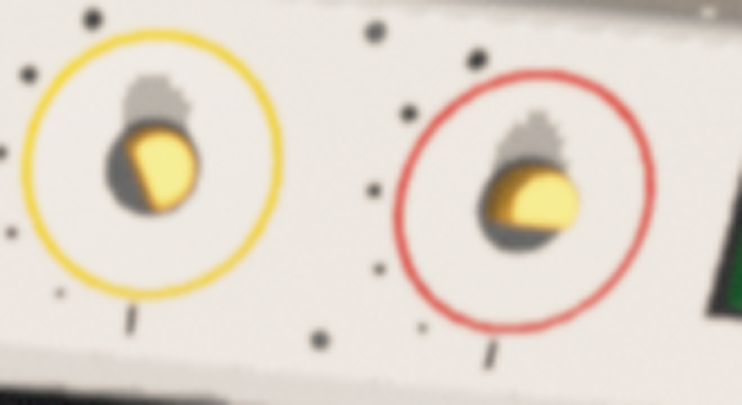

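```bash
cat > flat.py <<'E'
from h import *
# render-compare: bright top-face D polygon at z=76 ; find angle by maximizing contrast along flat edge
def top_edge(g,c,z=76.):
    """rectify top plane patch, brightness of R+G-... ; return patch 0.25mm/px, x up"""
    n=160; P=[]
    xs=(np.arange(n)-n/2)*0.25
    src=[];
    H=[]
    w=np.array([[-20,-20],[20,-20],[20,20],[-20,20]],float)
    px=np.array([proj(g,[c[0]+a,c[1]+b,z]) for a,b in w],np.float32)
    dst=np.array([[(20-b)*10,(20-a)*10] for a,b in w],np.float32)  # x up, y left
    M=cv2.getPerspectiveTransform(px,dst)
    return cv2.warpPerspective(g['frame'],M,(400,400),flags=cv2.INTER_CUBIC)
if __name__=='__main__':
    import sys
    ims=[]
    C={'red':(516.7,-23.1),'yel':(506.5,-127.8),'th':(486.2,-337.0)}
    for f in sys.argv[2:]:
        g=load(f); ims.append(np.hstack([top_edge(g,C[n])[50:350,50:350] for n in C]))
    cv2.imwrite('pics/'+sys.argv[1],np.vstack(ims)[:,:,::-1]); 
E
python3 flat.py flat12.png w1.png w2.png
```

```text
(no output)
```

View pics/flat12.png

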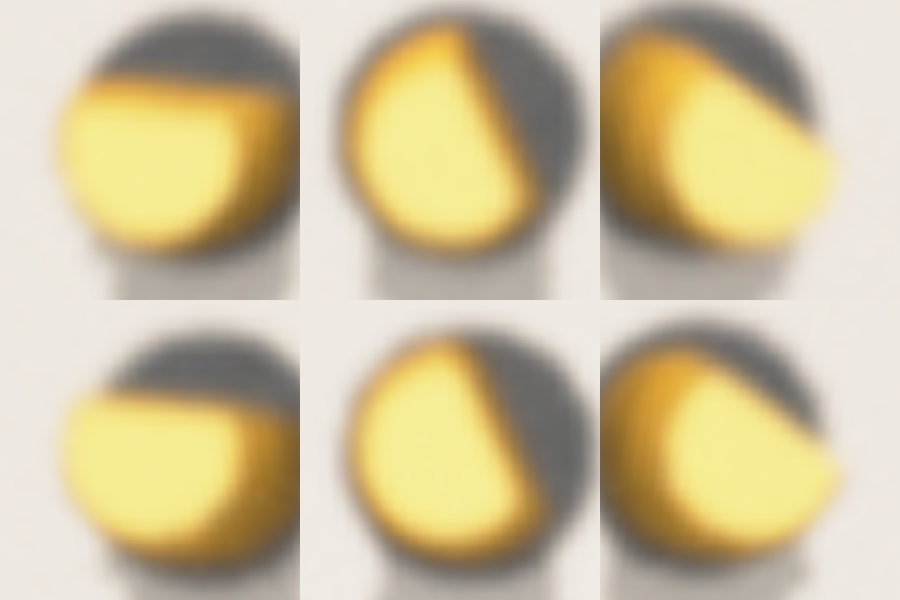

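```bash
python3 - <<'E'
from h import *
T=np.array([486.2,-337.0])
for f,c in (('w1.png',(426,161)),('w2.png',(94,99))):
    g=load(f);hsv=cv2.cvtColor(g['frame'],cv2.COLOR_RGB2HSV)
    m=((hsv[...,0]>50)&(hsv[...,0]<80)&(hsv[...,1]>80));yy,xx=np.nonzero(m);k=np.hypot(xx-c[0],yy-c[1])<12
    for z in (62,66):
        P=np.array([ray(g,(x,y),z)[:2] for x,y in zip(xx[k],yy[k])])-T
        m_=P.mean(0);r=np.hypot(*P.T);print(f,z,k.sum(),m_,'cw',-np.degrees(np.arctan2(m_[1],m_[0])),r.min(),r.max())
    # outline rect
g=load('w2.png')
for p in ((386,288),(312,352),(461,352)): print(ray(g,np.array(p)/1.5,65))
g=load('w1.png')
for p in ((413,93),(320,3),(506,3)): print(ray(g,np.array(p)/1.5,65))
E
```

```text
w1.png 62 35 [ -0.94707117 -44.20756729] cw 91.22727590173972 39.39735277645401 48.365356797778944
w1.png 66 35 [ -0.1932288 -41.6853157] cw 90.26558790312066 36.94403511065049 45.83138550413242
w2.png 62 43 [ -0.26768292 -44.10257393] cw 90.34775550955098 38.77648593713324 48.34173879931954
w2.png 66 43 [ -0.15799132 -41.85207559] cw 90.21629018169361 36.58387038025429 46.05780506743964
[ 604.22200567 -178.99118367   65.        ]
[ 667.10394926 -248.30897706   65.        ]
[ 666.98983534 -108.50527613   65.        ]
[ 603.06129169 -180.95127872   65.        ]
[ 664.10727107 -110.27813428   65.        ]
[ 664.87243561 -248.52852612   65.        ]
```

Emit:
arm_command --series '[-0.003,0.098,0,0,0,0,-0.003,0.098,0,0,0,0,-0.003,0.098,0,0,0,0,-0.003,0.098,0,0,0,0,-0.003,0.098,0,0,0,0,-0.003,0.098,0,0,0,0,-0.003,0.098,0,0,0,0,-0.003,0.098,0,0,0,0,-0.003,0.098,0,0,0,0,-0.003,0.098,0,0,0,0,-0.003,0.098,0,0,0,0,-0.003,0.098,0,0,0,0,0,0,0,0,0,0,0,0,0,0,0,0,0,0,0,0,0,0]'

```text
time_s: 5.08
ee_pos: [560.0, 289.2, 256.8]
ee_rot: [-179.9, -0.0, -179.7]
force: [-0.5, -1.7, -0.4]
gripper_width: 91.5
```

```bash
python3 - <<'E'
from h import *
g=wsnap('w3.png');s=env.state();print(s['time_s'],s['ee_pos'],s['ee_rot'],s['qpos'])
E
```

```text
5.1333 [560.19202963 288.57665065 256.99853022] [-1.79959184e+02 -8.80921177e-03 -1.79765865e+02] [ 2.62259872e+01  2.24504806e+01  7.87312609e+01 -3.34589857e-02
  7.88440657e+01 -6.40016701e+01]
```

View pics/w3.png

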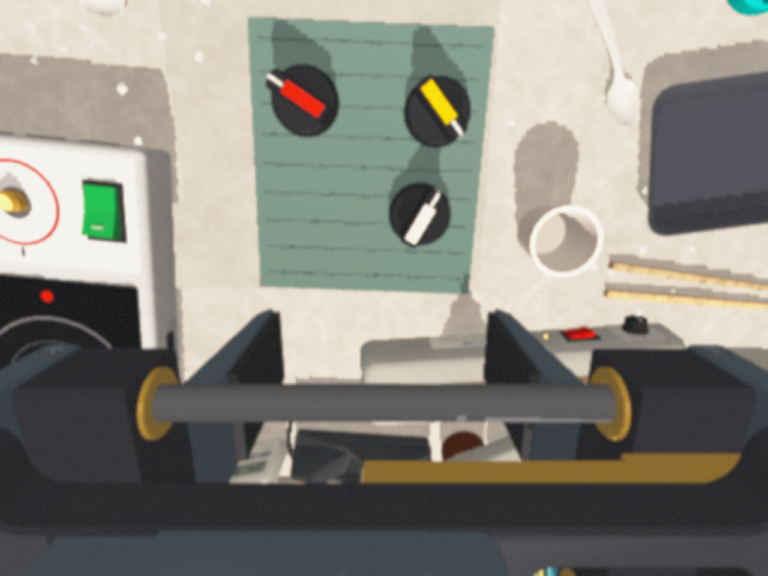

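```bash
cat > rect.py <<'E'
from h import *
def rect(g,c,z,half=40,s=7.5):
    w=np.array([[-1,-1],[1,-1],[1,1],[-1,1]],float)*half
    px=np.array([proj(g,[c[0]+a,c[1]+b,z]) for a,b in w],np.float32)
    dst=np.array([[(half-b)*s,(half-a)*s] for a,b in w],np.float32)
    return cv2.warpPerspective(g['frame'],cv2.getPerspectiveTransform(px,dst),(int(2*half*s),)*2,flags=cv2.INTER_CUBIC)
E
python3 - <<'E'
from rect import *
g=load('w3.png')
hsv=cv2.cvtColor(g['frame'],cv2.COLOR_RGB2HSV)
for n,p in dict(red=(303,98),yel=(440,105),th=(424,218)).items(): print(n,ray(g,np.array(p)/1.5,45), ray(g,np.array(p)/1.5,19))
for n,p in dict(red=(303,98),yel=(440,105),th=(424,218)).items():
    c=np.array(p)/1.5; yy,xx=np.nonzero(hsv[...,2]<70) ; k=np.hypot(xx-c[0],yy-c[1])<32
    pts=np.c_[xx[k],yy[k]]
    P=np.array([ray(g,q,19)[:2] for q in pts]); hull=cv2.convexHull(P.astype(np.float32))
    print(n,k.sum(),cv2.fitEllipse(hull),cv2.minEnclosingCircle(hull))
ims=[rect(g,c,45,40,4.8) for c in ((432,223),(436,334),(527,317))]; ims2=[rect(g,c,19,40,4.8) for c in ((432,223),(436,334),(527,317))]
cv2.imwrite('pics/k3.png',np.vstack([np.hstack(ims2)])[:,:,::-1][:,:,:]) ; a=np.hstack(ims2); print(a.shape)
cv2.imwrite('pics/k3.png',cv2.resize(np.vstack([np.hstack(ims),a])[:,:,::-1],None,fx=.69,fy=.69))
E
```

```text
red [431.05194072 221.64286863  45.        ] [427.51179472 216.90007396  19.        ]
yel [436.05392904 336.09427056  45.        ] [432.86296624 339.34119986  19.        ]
th [530.37055473 325.67619154  45.        ] [533.76372975 328.19584642  19.        ]
red 1179 ((428.0733642578125, 216.74673461914062), (56.090179443359375, 63.82950210571289), 139.49325561523438) ((427.183349609375, 215.71444702148438), 32.44557571411133)
yel 1097 ((437.88397216796875, 336.3601989746094), (57.046226501464844, 58.981849670410156), 84.50376892089844) ((437.92138671875, 335.8262939453125), 29.872243881225586)
th 864 ((529.2139282226562, 323.07879638671875), (56.37651824951172, 57.42280578613281), 128.02474975585938) ((529.3924560546875, 323.0560607910156), 29.065065383911133)
(384, 1152, 3)
```

View pics/k3.png

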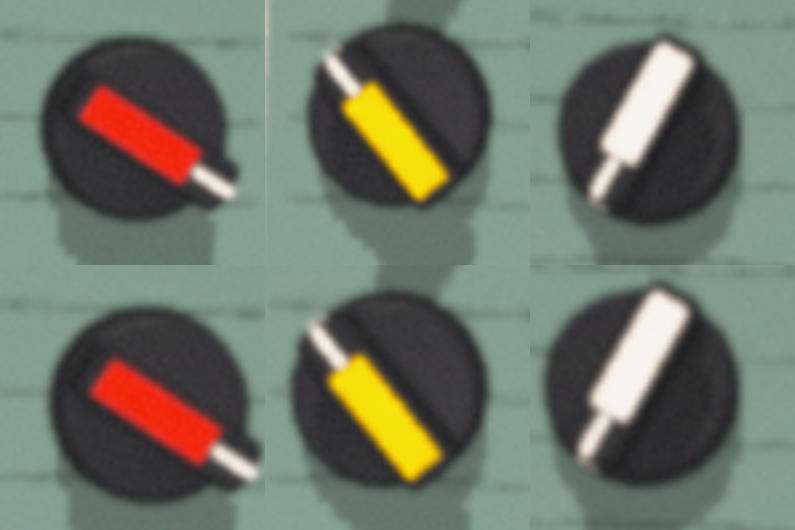

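```bash
cat > knob.py <<'E'
from rect import *
HS={'red':lambda h:((h[...,0]<8)|(h[...,0]>172))&(h[...,1]>150)&(h[...,2]>120),
    'yel':lambda h:(h[...,0]>20)&(h[...,0]<34)&(h[...,1]>150)&(h[...,2]>120),
    'th':lambda h:(h[...,1]<50)&(h[...,2]>190)}
def knob(g,n,c,base=3.,r=26):
    """inlay centroid/axis at base+42; skirt circle (edge fit) at base+16; c: guess xy"""
    s=10;im=rect(g,c,base+42,45,s);h=cv2.cvtColor(im,cv2.COLOR_RGB2HSV)
    m=HS[n](h); yy,xx=np.nonzero(m);k=np.hypot(xx-450,yy-450)<r*s
    P=np.c_[xx[k],yy[k]].astype(np.float32); (cx,cy),(w,l),a=cv2.minAreaRect(P)
    p=P.mean(0); v=np.linalg.svd(P-p,full_matrices=False)[2][0] if len(P)<20000 else np.linalg.eigh(np.cov((P-p).T))[1][:,1]
    ic=np.array([c[0]+45-p[1]/s,c[1]+45-p[0]/s]); d=np.array([-v[1],-v[0]])
    im2=rect(g,c,base+16,45,s);gr=cv2.cvtColor(im2,cv2.COLOR_RGB2HSV)[...,2]
    return ic,np.degrees(np.arctan2(d[1],d[0]))%180,(w/s,l/s),im2
def skirt(im2,c,dark=80,s=10):
    hv=cv2.cvtColor(im2,cv2.COLOR_RGB2HSV)
    m=((hv[...,2]<dark)&(hv[...,1]<70)).astype(np.uint8)
    m=cv2.morphologyEx(m,cv2.MORPH_CLOSE,np.ones((45,45),np.uint8))
    cs,_=cv2.findContours(m,cv2.RETR_EXTERNAL,cv2.CHAIN_APPROX_NONE)
    C=min((q for q in cs if cv2.contourArea(q)>30000),key=lambda q:np.hypot(*(q[:,0].mean(0)-450)))[:,0].astype(float)
    from scipy.optimize import least_squares
    f=lambda q:np.hypot(C[:,0]-q[0],C[:,1]-q[1])-310
    r=least_squares(f,[450,450],loss='cauchy',f_scale=6).x
    return np.array([c[0]+45-r[1]/s,c[1]+45-r[0]/s]), np.median(np.abs(f(r)))/s
E
python3 - <<'E'
from knob import *
g=load('w3.png')
for n,c in dict(red=(429.7,218),yel=(438.3,336.3),th=(530.8,323.2)).items():
    ic,a,wl,im=knob(g,n,c); print(n,ic.round(1),a.round(1),wl,skirt(im,c))
    ic,a,wl,im=knob(g,n,c)
E
```

```text
red [431.4 220.8] 56.8 (38.156680297851565, 13.682630920410157) (array([429.73613835, 216.52271465]), np.float64(3.0463469203193454))
yel [433.3 334.6] 39.0 (38.806976318359375, 13.9634521484375) (array([437.42037693, 334.49557379]), np.float64(3.4034500390866413))
th [533.6 323. ] 150.4 (12.130972290039063, 49.43916320800781) (array([529.86187237, 325.32064985]), np.float64(0.9861302299770387))
```

Emit:
arm_command --series '[-0.0182,-0.0098,-0.0149,0,0,-0.1523,-0.0182,-0.0098,-0.0149,0,0,-0.1523,-0.0182,-0.0098,-0.0149,0,0,-0.1523,-0.0182,-0.0098,-0.0149,0,0,-0.1523,-0.0182,-0.0098,-0.0149,0,0,-0.1523,-0.0182,-0.0098,-0.0149,0,0,-0.1523,-0.0182,-0.0098,-0.0149,0,0,-0.1523,-0.0182,-0.0098,-0.0149,0,0,-0.1523,-0.0182,-0.0098,-0.0149,0,0,-0.1523,-0.0182,-0.0098,-0.0149,0,0,-0.1523,-0.0182,-0.0098,-0.0149,0,0,-0.1523,-0.0182,-0.0098,-0.0149,0,0,-0.1523,-0.0182,-0.0098,-0.0149,0,0,-0.1523,-0.0182,-0.0098,-0.0149,0,0,-0.1523,-0.0182,-0.0098,-0.0149,0,0,-0.1523,-0.0182,-0.0098,-0.0149,0,0,-0.1523,-0.0182,-0.0098,-0.0149,0,0,-0.1523,-0.0182,-0.0098,-0.0149,0,0,-0.1523,0,0,0,0,0,0,0,0,0,0,0,0]'

```text
time_s: 6.8
ee_pos: [429.3, 218.0, 150.1]
ee_rot: [180.0, -0.0, 57.0]
force: [0.8, -0.2, -1.3]
gripper_width: 90.9
```

```bash
cat > look.py <<'E'
from knob import *
import sys
fn,n,x,y=sys.argv[1],sys.argv[2],float(sys.argv[3]),float(sys.argv[4]); base=float(sys.argv[5]) if len(sys.argv)>5 else 3
g=wsnap(fn);s=env.state();print(s['time_s'],s['ee_pos'].round(1),s['ee_rot'].round(2),s['qpos'][5].round(1),s['force'].round(1))
c=(x,y);ic,a,wl,im=knob(g,n,c,base);print('inlay',ic.round(1),a.round(1),wl)
# composite: raw, rect at skirt top w/ 31mm circle, rect at bar top
for c2 in [c]:
    cv2.circle(im,(450,450),310,(255,0,255),1); cv2.drawMarker(im,(450,450),(0,255,0),0,40)
    im3=rect(g,c,base+42,45,10); cv2.drawMarker(im3,(450,450),(0,255,0),0,40)
cv2.imwrite('pics/L'+fn,cv2.resize(np.hstack([im,im3])[:,:,::-1],None,fx=.44,fy=.44,interpolation=cv2.INTER_AREA))
E
python3 look.py w4.png red 429.5 217.8
```

```text
6.85 [429.9 218.5 150.3] [ 1.7995e+02 -6.0000e-02  5.7010e+01] 58.6 [ 0.7 -1.   0.3]
inlay [431.4 220.8] 57.2 (38.314813232421876, 13.452877807617188)
```

View pics/Lw4.png

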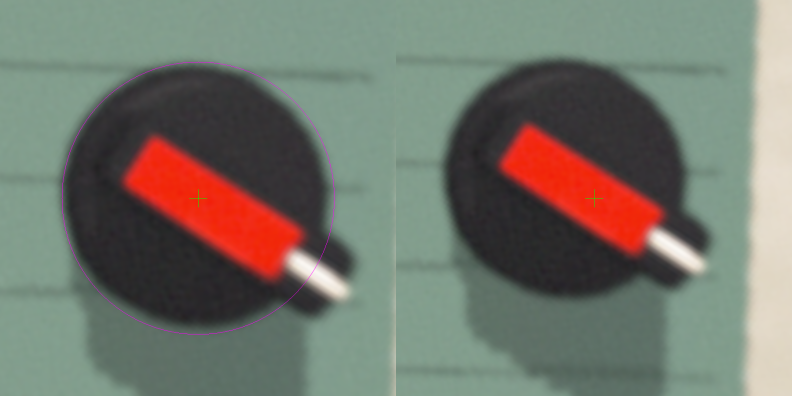

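View pics/w4.png

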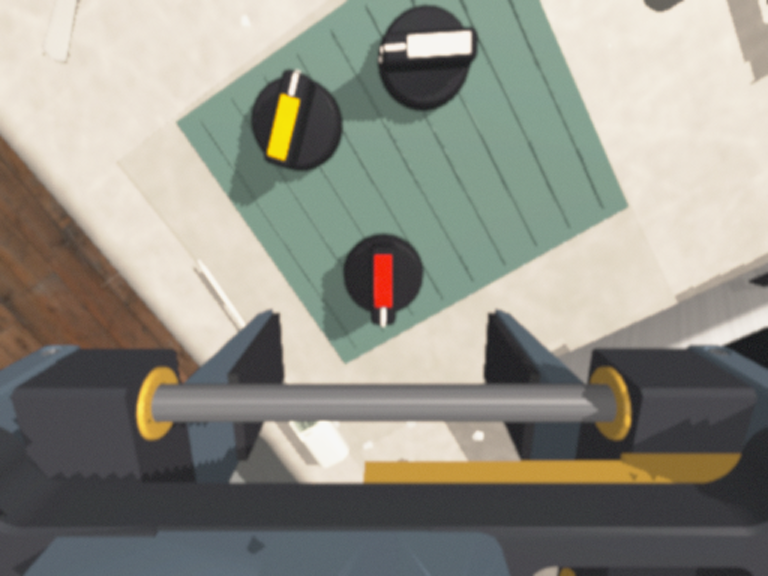

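Emit:
arm_command --series '[0,0,-0.049,0,0,0,0,0,-0.049,0,0,0,0,0,-0.049,0,0,0,0,0,-0.049,0,0,0,0,0,-0.049,0,0,0,0,0,-0.047,0,0,0,0,0,0,0,0,0,0,0,0,0,0,0]' --hand 0.6

```text
time_s: 7.52
ee_pos: [429.9, 219.2, 32.7]
ee_rot: [180.0, 0.0, 57.0]
force: [-0.3, 0.4, 0.2]
gripper_width: 54.7
```

Emit:
arm_command --series '[0,0,0,0,0,0,0,0,0,0,0,0,0,0,0,0,0,0,0,0,0,0,0,0,0,0,0,0,0,0,0,0,0,0,0,0,0,0,0,0,0,0,0,0,0,0,0,0]' --hand 0 --newtons 25

```text
time_s: 8.18
ee_pos: [429.3, 219.3, 33.2]
ee_rot: [180.0, -0.0, 57.0]
force: [-0.3, 0.2, 3.5]
gripper_width: 17.8
```

Emit:
arm_command --series '[0,0,0.1,0,0,0,0,0,0.1,0,0,0,0,0,0.1,0,0,0,0.0128,-0.0355,0,0,0,0.1535,0.0128,-0.0355,0,0,0,0.1535,0.0128,-0.0355,0,0,0,0.1535,0.0128,-0.0355,0,0,0,0.1535,0.0128,-0.0355,0,0,0,0.1535,0.0128,-0.0355,0,0,0,0.1535,0.0128,-0.0355,0,0,0,0.1535,0.0128,-0.0355,0,0,0,0.1535,0.0128,-0.0355,0,0,0,0.1535,0.0128,-0.0355,0,0,0,0.1535,0.0128,-0.0355,0,0,0,0.1535,0.0128,-0.0355,0,0,0,0.1535,0.0128,-0.0355,0,0,0,0.1535,0.0128,-0.0355,0,0,0,0.1535,0.0128,-0.0355,0,0,0,0.1535,0.0128,-0.0355,0,0,0,0.1535,0.0128,-0.0355,0,0,0,0.1535]'

```text
time_s: 9.85
ee_pos: [516.1, -22.9, 152.5]
ee_rot: [180.0, -0.0, 174.7]
force: [-0.3, 0.6, 0.0]
gripper_width: 18.0
```

Emit:
arm_command --series '[0,0,0,0,0,0,0,0,0,0,0,0,0,0,0,0,0,0]'

```text
time_s: 10.1
ee_pos: [515.7, -21.7, 152.6]
ee_rot: [180.0, -0.1, 174.3]
force: [-0.7, 0.1, -0.6]
gripper_width: 17.8
```

```bash
python3 - <<'E'
from h import *
g=wsnap('w5.png')
for i in range(3):
    s=env.state();print(s['time_s'],s['ee_pos'].round(2),s['ee_rot'].round(2),s['force'].round(1),s['gripper_width'])
    grab_frame('wrist') if i<2 else 0
p=s['ee_pos'];print('err',(np.array([516.7,-23.1])-p[:2]).round(2))
# expected pointer/inlay pixel if knob centred
e=s['ee_pos'];th=np.radians(s['ee_rot'][2]+180);d=np.array([np.cos(th),np.sin(th)])
for k,z in ((-22,12.5),(16,12.5),(31,-17)): print(k,proj(g,[*(e[:2]+k*d),e[2]+z])*1.5)
E
```

```text
10.15 [515.71 -21.55 152.69] [ 1.7998e+02 -5.0000e-02  1.7431e+02] [-1.1  0.7  0.4] 17.918090706728524
10.2 [515.78 -21.47 152.77] [ 1.7998e+02 -3.0000e-02  1.7435e+02] [-0.8 -0.6 -0.2] 18.017713474593723
10.25 [515.84 -21.48 152.83] [ 1.7998e+02 -2.0000e-02  1.7437e+02] [-0.   0.7 -1.3] 17.93849027615941
err [ 0.86 -1.62]
-22 [382.47579033 314.95643946]
16 [382.83725484 402.08156202]
31 [383.05662392 395.23100575]
```

View pics/w5.png

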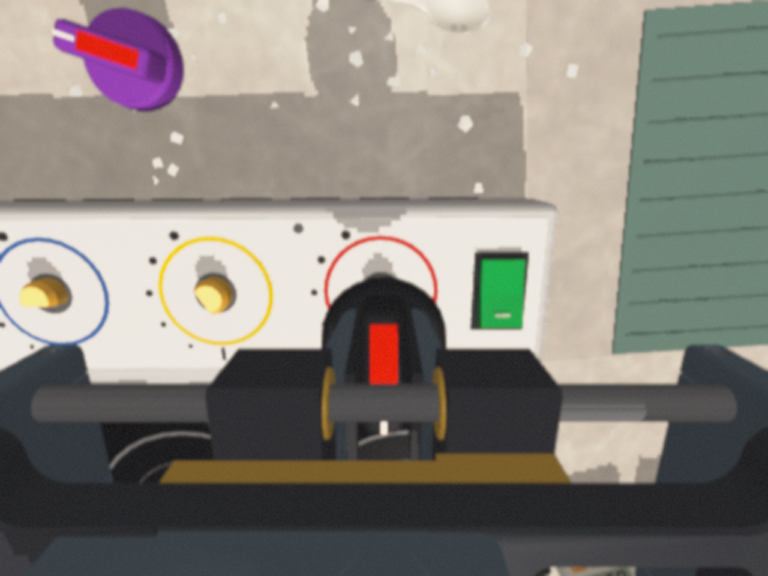

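```bash
python3 - <<'E'
from h import *
g=load('w5.png'); crop(g,'w5c.png',200,170,310,300,5)
e=np.array([515.75,-21.5,152.7]);th=np.radians(174.35+180);d=np.array([np.cos(th),np.sin(th)])
for z in (11,12,13):
  for k in (-24,-19,-28): print(k,z,proj(g,[*(e[:2]+k*d),e[2]+z])*1.5)
for k,z in ((-31,-30),(-31,-14),(-29,-14),(28,12)): print('skirt rear',k,z,proj(g,[*(e[:2]+k*d),e[2]+z])*1.5)
E
```

```text
-24 11 [382.42805598 308.36376373]
-19 11 [382.4730912  320.47459566]
-28 11 [382.39145311 298.52055467]
-24 12 [382.42093467 309.25484987]
-19 12 [382.46630399 321.43090148]
-28 12 [382.38405672 299.35768072]
-24 13 [382.41372618 310.15684561]
-19 13 [382.45943441 322.39881203]
-28 13 [382.37656912 300.2051293 ]
skirt rear -31 -30 [382.61144759 265.13234259]
skirt rear -31 -14 [382.52758631 273.90253846]
skirt rear -29 -14 [382.54318722 278.28655991]
skirt rear 28 12 [382.85682103 426.23643314]
```

View pics/w5c.png

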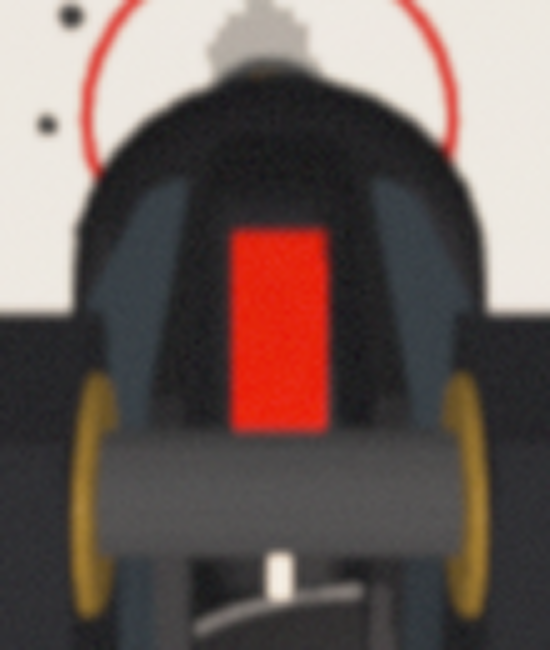

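Emit:
arm_command --series '[-0.004,-0.0034,-0.0365,0,0,0,0,0,-0.0365,0,0,0,0,0,-0.0365,0,0,0,0,0,0,0,0,0,0,0,0,0,0,0]'

```text
time_s: 10.67
ee_pos: [514.1, -23.1, 108.8]
ee_rot: [180.0, -0.1, 174.4]
force: [-0.4, -0.6, -1.8]
gripper_width: 17.8
```

Emit:
arm_command --series '[0,0,-0.005,0,0,0,0,0,-0.005,0,0,0,0,0,-0.005,0,0,0,0,0,0,0,0,0]'

```text
time_s: 11.0
ee_pos: [514.1, -23.4, 103.3]
ee_rot: [180.0, -0.0, 174.4]
force: [-2.1, 0.1, 0.5]
gripper_width: 17.8
```

Emit:
arm_command --series '[0,0,-0.005,0,0,0,0,0,-0.005,0,0,0,0,0,0,0,0,0]'

```text
time_s: 11.25
ee_pos: [513.2, -23.4, 98.7]
ee_rot: [180.0, -0.2, 174.4]
force: [-3.8, 0.8, 0.6]
gripper_width: 17.5
```

Emit:
arm_command --series '[0,0,-0.005,0,0,0,0,0,-0.005,0,0,0,0,0,0,0,0,0]'

```text
time_s: 11.5
ee_pos: [513.1, -23.4, 94.3]
ee_rot: [180.0, -0.2, 174.4]
force: [-5.2, 1.0, -0.0]
gripper_width: 17.9
```

Emit:
arm_command --series '[-0.0025,0,0,0,0,0,0,0,-0.005,0,0,0,0,0,-0.005,0,0,0,0,0,0,0,0,0,0,0,0,0,0,0]'

```text
time_s: 11.92
ee_pos: [513.1, -23.4, 92.1]
ee_rot: [180.0, -0.0, 174.4]
force: [-7.4, 0.8, 9.4]
gripper_width: 17.8
```

Emit:
arm_command --series '[0,0,0.003,0,0,0,0,0,0,0,0,0,0,0,0,0,0,0,0.0075,-0.0005,0,0,0,0,0,0,0,0,0,0,0,0,0,0,0,0]' --hand 0.4

```text
time_s: 12.42
ee_pos: [517.2, -23.8, 92.2]
ee_rot: [180.0, 0.0, 174.4]
force: [0.2, -0.4, -0.8]
gripper_width: 36.4
```

```bash
python3 - <<'E'
from h import *
g=wsnap('w6.png');s=env.state();print(s['time_s'],s['ee_pos'].round(2),s['ee_rot'].round(2),s['force'].round(1),s['gripper_width'])
crop(g,'w6c.png',180,150,330,300,5)
E
```

```text
12.4667 [516.95 -23.79  92.18] [1.8000e+02 2.0000e-02 1.7438e+02] [ 0.8  0.6 -0.3] 36.89289621493199
```

View pics/w6c.png

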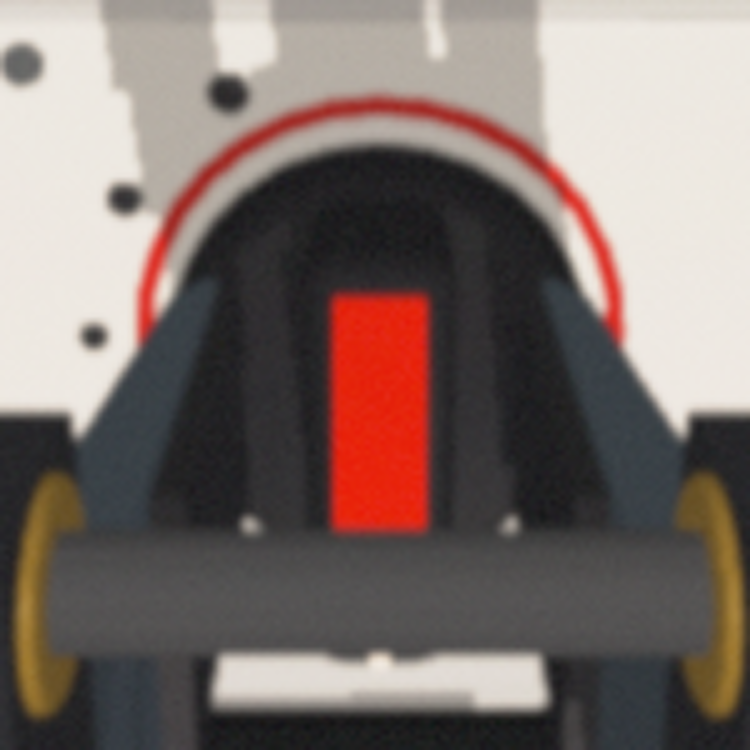

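Emit:
arm_command --series '[0,0.0015,0,0,0,0,0,0,0,0,0,0,0,0,0,0,0,0,0,0,0,0,0,0,0,0,0,0,0,0]' --hand 0

```text
time_s: 12.88
ee_pos: [516.5, -23.2, 92.3]
ee_rot: [-180.0, -0.0, 174.4]
force: [-0.3, -0.6, 0.0]
gripper_width: 17.9
```

Emit:
arm_command --series '[0,0,0,0,0,-0.12,0,0,0,0,0,-0.12,0,0,0,0,0,-0.12,0,0,0,0,0,-0.12,0,0,0,0,0,-0.12,0,0,0,0,0,-0.12,0,0,0,0,0,-0.12,0,0,0,0,0,-0.12,0,0,0,0,0,-0.12,0,0,0,0,0,-0.12,0,0,0,0,0,-0.12,0,0,0,0,0,-0.12,0,0,0,0,0,-0.12,0,0,0,0,0,-0.12,0,0,0,0,0,-0.12,0,0,0,0,0,-0.12,0,0,0,0,0,-0.12,0,0,0,0,0,0,0,0,0,0,0,0.04,0,0,0,0,0,0]'

```text
time_s: 14.55
ee_pos: [516.2, -23.2, 92.3]
ee_rot: [-180.0, -0.0, 84.4]
force: [-1.6, -0.2, 0.8]
gripper_width: 18.1
```

```bash
python3 - <<'E'
from h import *
s=env.state();print(s['time_s'],s['ee_pos'].round(2),s['ee_rot'].round(2),s['force'].round(1),s['torque'].round(2),s['gripper_width'])
E
```

```text
14.55 [516.24 -23.23  92.26] [-179.96   -0.     84.44] [-1.6 -0.2  0.8] [-0.14  0.17 -0.  ] 18.1001699863988
```

Emit:
arm_command --series '[0,0,0,0,0,0,0,0,0,0,0,0,0,0,0,0,0,0,0,0,0,0,0,0,0,0,0.07,0,0,0,0,0,0.075,0,0,0,0,0,0,0,0,0]' --hand 0.45

```text
time_s: 15.13
ee_pos: [520.2, -23.2, 155.3]
ee_rot: [179.4, -0.0, 84.4]
force: [0.7, -0.1, 1.0]
gripper_width: 40.7
```

```bash
python3 - <<'E'
from h import *
g=wsnap('w7.png')
E
```

```text
(no output)
```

View pics/w7.png

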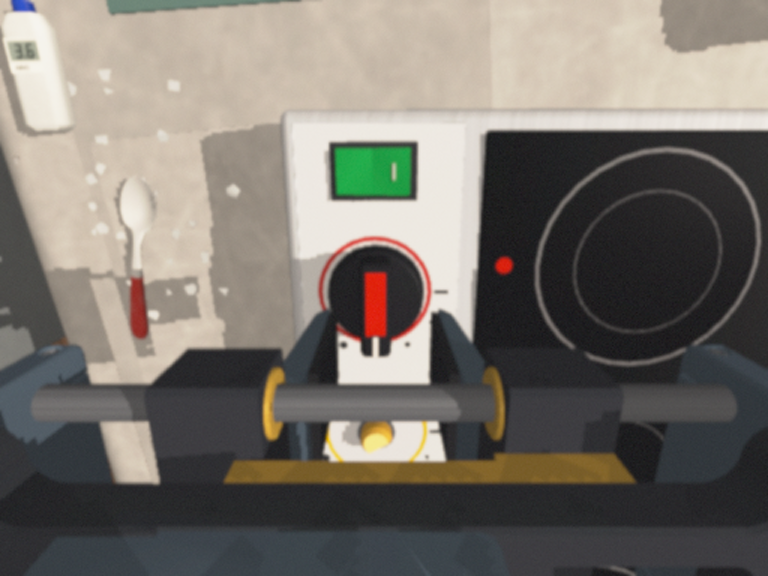

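Emit:
arm_command --series '[-0.0098,0.0452,0,0,0,0.1495,-0.0098,0.0452,0,0,0,0.1495,-0.0098,0.0452,0,0,0,0.1495,-0.0098,0.0452,0,0,0,0.1495,-0.0098,0.0452,0,0,0,0.1495,-0.0098,0.0452,0,0,0,0.1495,-0.0098,0.0452,0,0,0,0.1495,-0.0098,0.0452,0,0,0,0.1495,-0.0098,0.0452,0,0,0,0.1495,-0.0098,0.0452,0,0,0,0.1495,-0.0098,0.0452,0,0,0,0.1495,-0.0098,0.0452,0,0,0,0.1495,-0.0098,0.0452,0,0,0,0.1495,-0.0098,0.0452,0,0,0,0.1495,-0.0098,0.0452,0,0,0,0.1495,-0.0098,0.0452,0,0,0,0.1495,-0.0098,0.0452,0,0,0,0.1495,-0.0098,0.0452,0,0,0,0.1495,-0.0098,0.0452,0,0,0,0.1495,-0.0098,0.0452,0,0,0,0.1495]'

```text
time_s: 16.85
ee_pos: [437.4, 339.1, 149.2]
ee_rot: [180.0, -0.1, -140.7]
force: [0.4, -0.7, -0.7]
gripper_width: 41.1
```

Emit:
arm_command --series '[0,0,0,0,0,0,0,0,0,0,0,0,0,0,0,0,0,0]'

```text
time_s: 17.1
ee_pos: [437.9, 337.7, 149.6]
ee_rot: [-180.0, -0.1, -141.2]
force: [0.7, -0.7, -0.0]
gripper_width: 41.1
```

```bash
python3 look.py w8.png yel 438.3 338.6
```

```text
17.15 [438.  337.5 149.8] [-1.7999e+02 -8.0000e-02 -1.4118e+02] -92.4 [ 0.6 -0.2 -0.8]
inlay [433.8 334.7] 39.2 (38.578033447265625, 13.077827453613281)
```

View pics/Lw8.png

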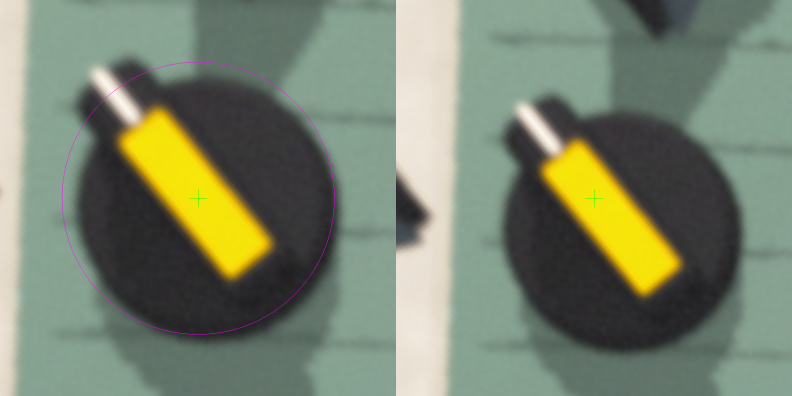

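View pics/w8.png

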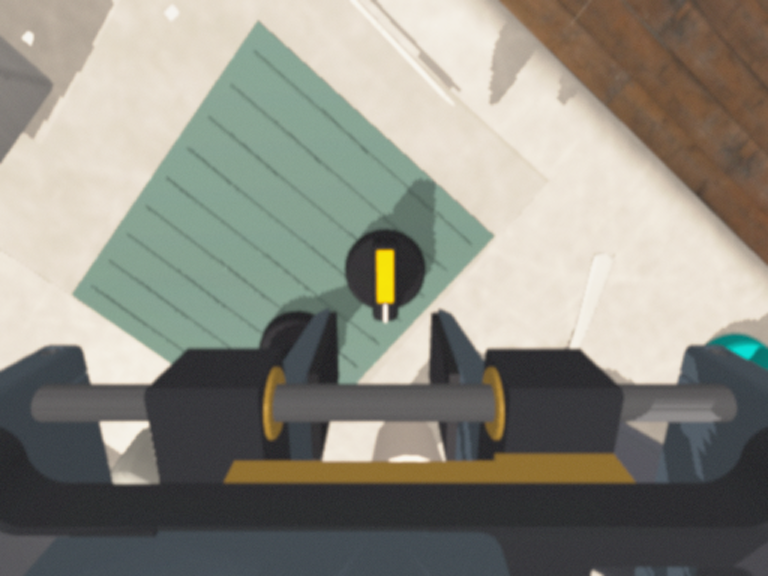

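Emit:
arm_command --series '[0.002,0.003,-0.049,0,0,0,0,0,-0.049,0,0,0,0,0,-0.049,0,0,0,0,0,-0.049,0,0,0,0,0,-0.049,0,0,0,0,0,-0.047,0,0,0,0,0,0,0,0,0,0,0,0,0,0,0]'

```text
time_s: 17.82
ee_pos: [439.0, 338.5, 32.9]
ee_rot: [180.0, -0.1, -141.2]
force: [-0.2, -0.4, -0.1]
gripper_width: 41.1
```

Emit:
arm_command --series '[0,0,0,0,0,0,0,0,0,0,0,0,0,0,0,0,0,0,0,0,0,0,0,0,0,0,0,0,0,0]' --hand 0

```text
time_s: 18.23
ee_pos: [439.2, 339.6, 33.9]
ee_rot: [-180.0, 0.0, -141.1]
force: [-0.0, -0.7, 1.6]
gripper_width: 17.4
```

Emit:
arm_command --series '[0,0,0.1,0,0,0,0,0,0.1,0,0,0,0,0,0.1,0,0,0,0.0105,-0.073,0,0,0,-0.1451,0.0105,-0.073,0,0,0,-0.1451,0.0105,-0.073,0,0,0,-0.1451,0.0105,-0.073,0,0,0,-0.1451,0.0105,-0.073,0,0,0,-0.1451,0.0105,-0.073,0,0,0,-0.1451,0.0105,-0.073,0,0,0,-0.1451,0.0105,-0.073,0,0,0,-0.1451,0.0105,-0.073,0,0,0,-0.1451,0.0105,-0.073,0,0,0,-0.1451,0.0105,-0.073,0,0,0,-0.1451,0.0105,-0.073,0,0,0,-0.1451,0.0105,-0.073,0,0,0,-0.1451,0.0105,-0.073,0,0,0,-0.1451,0.0105,-0.073,0,0,0,-0.1451,0.0105,-0.073,0,0,0,-0.1451]'

```text
time_s: 19.82
ee_pos: [505.9, -128.9, 153.4]
ee_rot: [-180.0, -0.0, 114.1]
force: [0.1, -1.1, -1.3]
gripper_width: 18.1
```

Emit:
arm_command --series '[0,0,0,0,0,0,0,0,0,0,0,0,0,0,0,0,0,0,0,0,0,0,0,0]'

```text
time_s: 20.15
ee_pos: [505.8, -126.5, 153.4]
ee_rot: [-180.0, -0.0, 114.6]
force: [0.7, 0.5, -1.0]
gripper_width: 18.1
```

```bash
cat > held.py <<'E'
from knob import *
import sys
g=wsnap(sys.argv[1]);s=env.state();print(s['time_s'],s['ee_pos'].round(2),s['ee_rot'].round(2),s['force'].round(1),s['gripper_width'],s['qpos'][5])
h=cv2.cvtColor(g['frame'],cv2.COLOR_RGB2HSV);m=HS[sys.argv[2]](h);m[:185]=0;m[270:]=0;m[:,:235]=0;m[:,275:]=0
yy,xx=np.nonzero(m);print('inlay rear row x1.5',np.sort(yy)[:].min()*1.5,'cols',xx.min()*1.5,xx.max()*1.5, 'o=',(yy.min()*1.5-313)/2.3)
crop(g,'c'+sys.argv[1],180,150,330,300,5)
E
python3 held.py w9.png yel; python3 - <<'E'
from h import *
g=load('w6.png')
from knob import HS
h=cv2.cvtColor(g['frame'],cv2.COLOR_RGB2HSV);m=HS['red'](h);m[:185]=0;m[270:]=0;m[:,:235]=0;m[:,275:]=0;print(np.nonzero(m)[0].min()*1.5)
E
```

```text
20.2 [ 505.88 -126.42  153.42] [-1.7999e+02 -3.0000e-02  1.1456e+02] [ 0.2  0.2 -1.3] 17.606823598211832 -39.88011457408229
inlay rear row x1.5 306.0 cols 369.0 396.0 o= -3.0434782608695654
313.5
```

View pics/cw9.png

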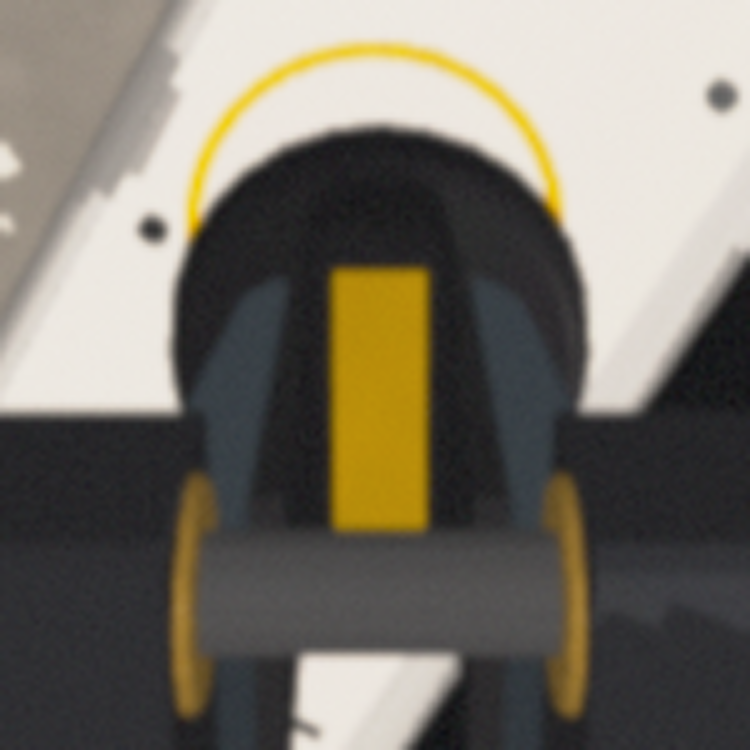

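Emit:
arm_command --series '[0.0046,-0.0103,-0.0365,0,0,0,0,0,-0.0365,0,0,0,0,0,-0.038,0,0,0,0,0,0,0,0,0,0,0,0,0,0,0]'

```text
time_s: 20.62
ee_pos: [507.6, -130.7, 108.8]
ee_rot: [-179.9, -0.1, 114.5]
force: [-0.1, 0.2, -0.5]
gripper_width: 17.7
```

Emit:
arm_command --series '[0,0,-0.005,0,0,0,0,0,-0.005,0,0,0,0,0,-0.005,0,0,0,0,0,0,0,0,0]'

```text
time_s: 20.95
ee_pos: [508.0, -131.6, 103.3]
ee_rot: [180.0, 0.0, 114.5]
force: [0.8, 0.0, -0.7]
gripper_width: 17.7
```

Emit:
arm_command --series '[0,0,-0.005,0,0,0,0,0,-0.005,0,0,0,0,0,-0.005,0,0,0,0,0,0,0,0,0]'

```text
time_s: 21.28
ee_pos: [507.8, -131.6, 96.6]
ee_rot: [-180.0, -0.0, 114.5]
force: [-1.1, 0.7, 0.4]
gripper_width: 17.9
```

Emit:
arm_command --series '[0,0,-0.005,0,0,0,0,0,-0.005,0,0,0,0,0,-0.003,0,0,0,0,0,0,0,0,0]'

```text
time_s: 21.62
ee_pos: [507.7, -131.6, 92.8]
ee_rot: [-180.0, -0.0, 114.5]
force: [-3.5, 1.3, 8.6]
gripper_width: 17.9
```

Emit:
arm_command --series '[0,0,0.002,0,0,0,0,0,0,0,0,0,0,0,0,0,0,0,-0.003,0.009,0,0,0,0,0,0,0,0,0,0,0,0,0,0,0,0]' --hand 0.4

```text
time_s: 22.12
ee_pos: [506.8, -127.8, 92.5]
ee_rot: [-180.0, -0.0, 114.5]
force: [-0.1, -0.0, -0.5]
gripper_width: 36.5
```

```bash
python3 held.py w10.png yel
```

```text
22.1667 [ 506.87 -127.93   92.61] [179.99   0.   114.48] [0.3 0.3 0.1] 36.32388876361013 -39.905246131016554
inlay rear row x1.5 316.5 cols 367.5 396.0 o= 1.5217391304347827
```

View pics/cw10.png

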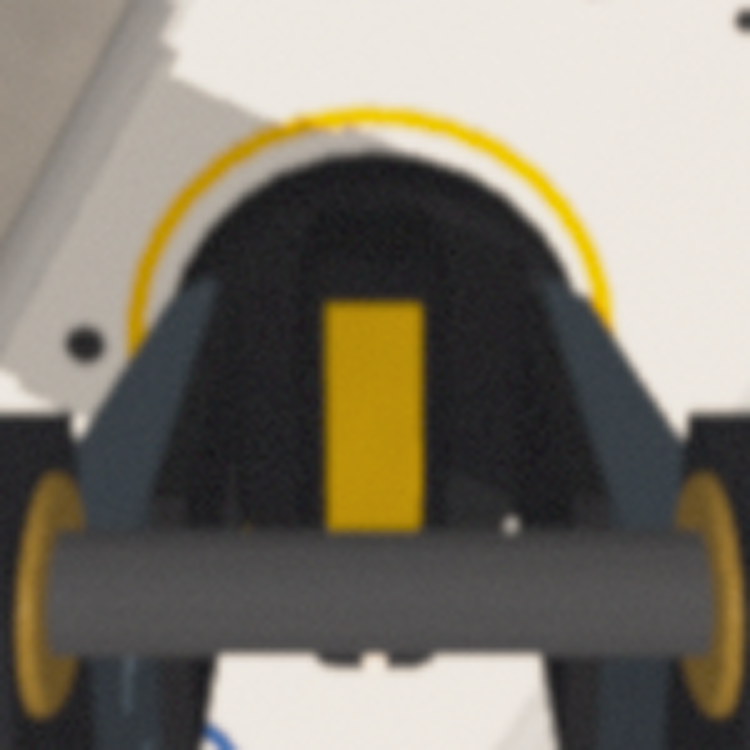

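Emit:
arm_command --series '[0,0,0,0,0,0,0,0,0,0,0,0,0,0,0,0,0,0,0,0,0,0,0,0,0,0,0,0,0,-0.12,0,0,0,0,0,-0.12,0,0,0,0,0,-0.12,0,0,0,0,0,-0.12,0,0,0,0,0,-0.12,0,0,0,0,0,-0.107,0,0,0,0,0,0,0,0,0,0,0,0,0,0,0,0,0,0.04,0,0,0,0,0,0]' --hand 0

```text
time_s: 23.33
ee_pos: [506.3, -128.1, 92.7]
ee_rot: [-179.9, 0.0, 84.6]
force: [-3.9, -2.2, 2.1]
gripper_width: 18.0
```

Emit:
arm_command --series '[0,0,0,0,0,0,0,0,0,0,0,0,0,0,0,0,0,0,0,0,0,0,0,0,0,0,0.07,0,0,0,0,0,0.075,0,0,0,0,0,0,0,0,0]' --hand 0.45

```text
time_s: 23.92
ee_pos: [510.5, -128.8, 155.8]
ee_rot: [179.4, 0.1, 84.4]
force: [1.1, -0.8, 0.3]
gripper_width: 41.1
```

```bash
python3 - <<'E'
from h import *
s=env.state();print(s['time_s'],s['ee_pos'].round(2),s['ee_rot'].round(2))
g=wsnap('w11.png')
E
```

```text
23.9167 [ 510.46 -128.79  155.76] [1.7938e+02 8.0000e-02 8.4450e+01]
```

View pics/w11.png

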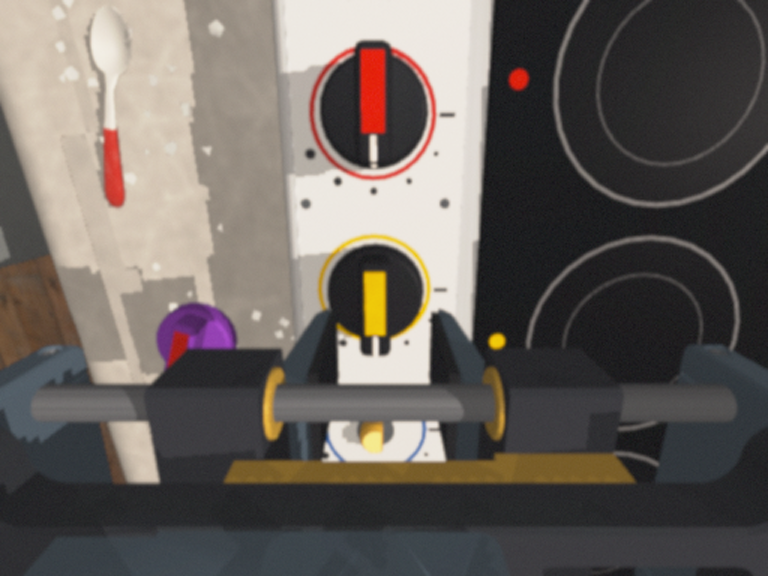

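Emit:
arm_command --series '[0.0048,0.0942,0,0,0,0.1222,0.0048,0.0942,0,0,0,0.1222,0.0048,0.0942,0,0,0,0.1222,0.0048,0.0942,0,0,0,0.1222,0.0048,0.0942,0,0,0,0.1222,0.0048,0.0942,0,0,0,0.1222,0.0048,0.0942,0,0,0,0.1222,0.0048,0.0942,0,0,0,0.1222,0.0048,0.0942,0,0,0,0.1222,0.0048,0.0942,0,0,0,0.1222,0.0048,0.0942,0,0,0,0.1222,0.0048,0.0942,0,0,0,0.1222,0,0,0,0,0,0,0,0,0,0,0,0,0,0,0,0,0,0,0,0,0,0,0,0]'

```text
time_s: 25.3
ee_pos: [529.5, 322.8, 150.1]
ee_rot: [-179.9, -0.0, 150.3]
force: [-0.1, 0.1, 0.2]
gripper_width: 40.8
```

```bash
python3 look.py w12.png th 530 324
```

```text
25.35 [529.7 322.7 150.4] [-1.7995e+02 -2.0000e-02  1.5033e+02] -30.0 [ 0.7 -0.2  0.4]
inlay [533.7 323. ] 150.5 (12.13115234375, 50.433660888671874)
```

View pics/Lw12.png

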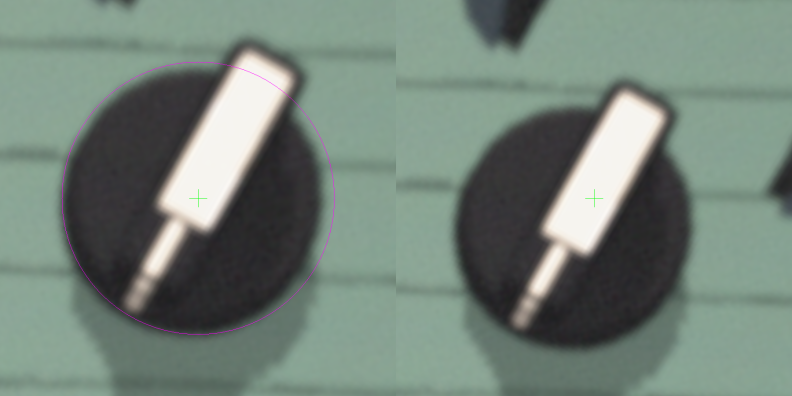

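View pics/w12.png

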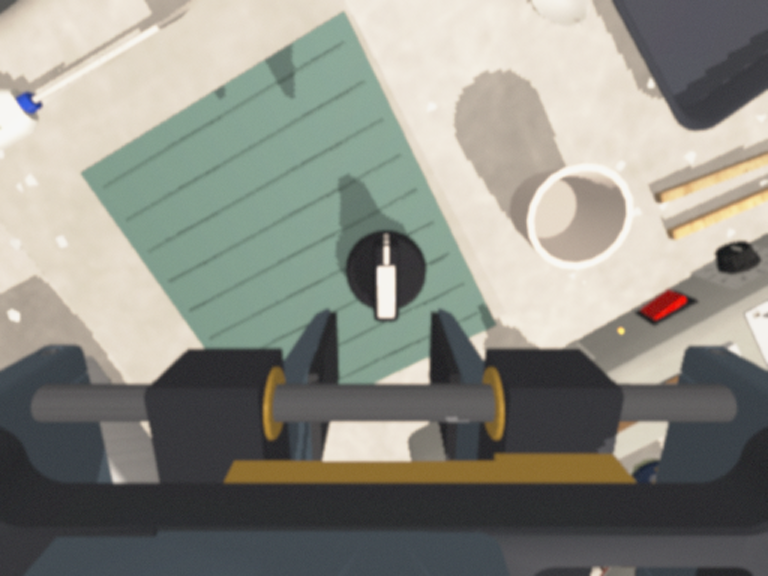

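```bash
python3 - <<'E'
from knob import *
for f,n,c in (('w11.png','red',(516.7,-23.1)),('w11.png','yel',(506.5,-127.8)),('w7.png','red',(516.7,-23.1))):
    g=load(f);ic,a,wl,_=knob(g,n,c,62); print(f,n,ic-np.array(c),a,wl)
s=env.state();print(s['ee_pos'])
E
```

```text
w11.png red [1.05323486 6.54384956] 85.66395386295788 (39.212451171875, 36.578634643554686)
w11.png yel [1.76626587 2.94627075] 86.75899411152726 (41.515054321289064, 39.16681823730469)
w7.png red [1.67457275 3.76327858] 88.27553850500097 (41.63431396484375, 38.76122131347656)
[529.7394082  322.65621756 150.38602374]
```

```bash
python3 - <<'E'
from knob import *
for f,n,c in (('w11.png','red',(516.7,-23.1)),('w11.png','yel',(506.5,-127.8)),('w7.png','red',(516.7,-23.1))):
    g=load(f);im=rect(g,c,104,45,10);m=HS[n](cv2.cvtColor(im,cv2.COLOR_RGB2HSV)).astype(np.uint8)
    k,l,st,ce=cv2.connectedComponentsWithStats(m)
    for i in range(1,k):
        if st[i,4]>20000:
            P=np.argwhere(l==i)[:,::-1].astype(np.float32); print(f,n,(45-ce[i][1]/10).round(1),(45-ce[i][0]/10).round(1),cv2.minAreaRect(P))
E
```

```text
w11.png red 1.2 5.7 ((392.790771484375, 438.89422607421875), (370.7762145996094, 122.27313995361328), 5.572197437286377)
w11.png yel 6.7 18.6 ((284.8742980957031, 410.42364501953125), (511.9527282714844, 601.0589599609375), 29.83195686340332)
w11.png yel 1.3 4.7 ((404.66522216796875, 438.07733154296875), (379.7104187011719, 124.84552001953125), 5.430811882019043)
w7.png red 1.1 5.2 ((399.21173095703125, 439.3097229003906), (378.142822265625, 120.15178680419922), 6.072457313537598)
```

Emit:
arm_command --series '[0.004,0.003,-0.049,0,0,0,0,0,-0.049,0,0,0,0,0,-0.049,0,0,0,0,0,-0.049,0,0,0,0,0,-0.049,0,0,0,0,0,-0.048,0,0,0,0,0,0,0,0,0,0,0,0,0,0,0]'

```text
time_s: 26.02
ee_pos: [531.5, 323.9, 33.1]
ee_rot: [-179.9, -0.0, 150.3]
force: [0.0, -0.7, 0.1]
gripper_width: 40.9
```

Emit:
arm_command --series '[0,0,0,0,0,0,0,0,0,0,0,0,0,0,0,0,0,0,0,0,0,0,0,0,0,0,0,0,0,0]' --hand 0

```text
time_s: 26.43
ee_pos: [531.6, 325.1, 34.0]
ee_rot: [180.0, 0.0, 150.4]
force: [0.4, -0.6, 1.7]
gripper_width: 18.2
```

Emit:
arm_command --series '[0,0,0.1,0,0,0,0,0,0.1,0,0,0,0,0,0.1,0,0,0,-0.0042,-0.0613,0,0,0,-0.1534,-0.0042,-0.0613,0,0,0,-0.1534,-0.0042,-0.0613,0,0,0,-0.1534,-0.0042,-0.0613,0,0,0,-0.1534,-0.0042,-0.0613,0,0,0,-0.1534,-0.0042,-0.0613,0,0,0,-0.1534,-0.0042,-0.0613,0,0,0,-0.1534,-0.0042,-0.0613,0,0,0,-0.1534,-0.0042,-0.0613,0,0,0,-0.1534,-0.0042,-0.0613,0,0,0,-0.1534,-0.0042,-0.0613,0,0,0,-0.1534,-0.0042,-0.0613,0,0,0,-0.1534,-0.0042,-0.0613,0,0,0,-0.1534,-0.0042,-0.0613,0,0,0,-0.1534]'

```text
time_s: 27.85
ee_pos: [507.6, -19.0, 153.5]
ee_rot: [180.0, -0.0, 53.5]
force: [1.1, 0.5, -1.8]
gripper_width: 17.9
```

Emit:
arm_command --series '[-0.0042,-0.0613,0,0,0,-0.1534,-0.0042,-0.0613,0,0,0,-0.1534,-0.0042,-0.0613,0,0,0,-0.1534,-0.0042,-0.0613,0,0,0,-0.1534,-0.0042,-0.0613,0,0,0,-0.1534,-0.0042,-0.0613,0,0,0,-0.1534,-0.0042,-0.0613,0,0,0,-0.1534,-0.0042,-0.0613,0,0,0,-0.1534,-0.0042,-0.0613,0,0,0,-0.1534,-0.0042,-0.0613,0,0,0,-0.1534,-0.0042,-0.0613,0,0,0,-0.1534,-0.0042,-0.0613,0,0,0,-0.1534,-0.0042,-0.0613,0,0,0,-0.1534,0,0,0,0,0,0,0,0,0,0,0,0,0,0,0,0,0,0,0,0,0,0,0,0]'

```text
time_s: 29.27
ee_pos: [486.1, -335.7, 153.4]
ee_rot: [-180.0, 0.0, -35.9]
force: [-0.4, -0.5, -1.3]
gripper_width: 17.9
```

```bash
python3 held.py w13.png th; python3 - <<'E'
from h import *
g=load('w13.png');s=env.state();e=s['ee_pos'];th=np.radians(s['ee_rot'][2]);d=np.array([np.cos(th),np.sin(th)])
for k,z in ((14,11),(28,11),(31,-31),(31,-15)): print(k,z,proj(g,[*(e[:2]+k*d),e[2]+z])*1.5)
w6=load('w6.png');e=np.array([516.7,-23.1,92.2]);th=np.radians(174.4);d=np.array([np.cos(th),np.sin(th)])
for k,z in ((24.2,11.8),(31,-30),(31,-14)): print('w6',k,z,proj(w6,[*(e[:2]+k*d),e[2]+z])*1.5)
E
```

```text
29.3167 [ 486.17 -335.68  153.5 ] [-1.7999e+02  3.0000e-02 -3.5850e+01] [-0.1  0.2 -1.6] 17.41444465860738 90.10424687980334
inlay rear row x1.5 277.5 cols 370.5 396.0 o= -15.434782608695654
14 11 [385.98221997 336.69595484]
28 11 [385.99673583 303.08270718]
31 -31 [385.31582937 268.17317161]
31 -15 [385.54076481 277.21103338]
w6 24.2 11.8 [383.62422184 307.00887629]
w6 31 -30 [383.63760847 263.69260369]
w6 31 -14 [383.62504486 272.41184926]
```

View pics/cw13.png

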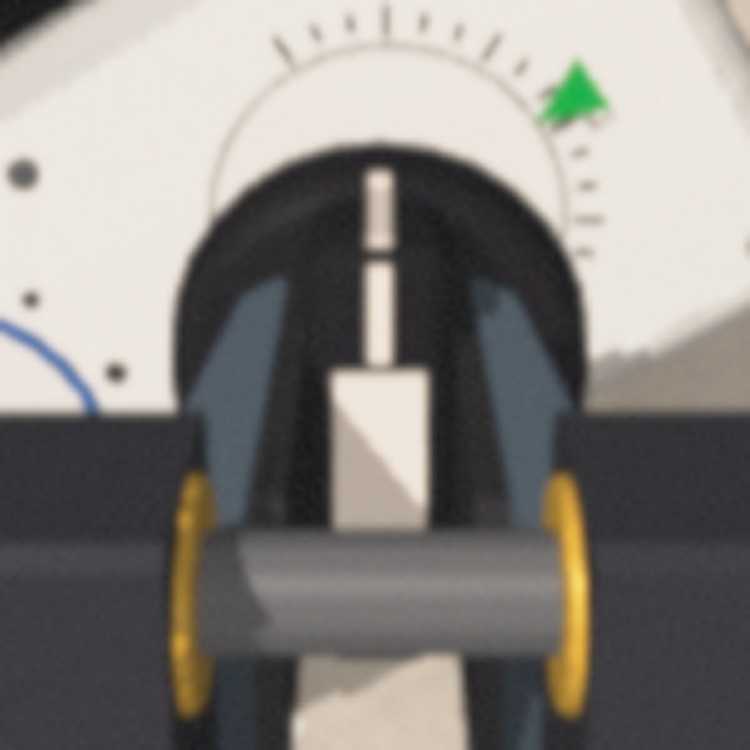

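View pics/w13.png

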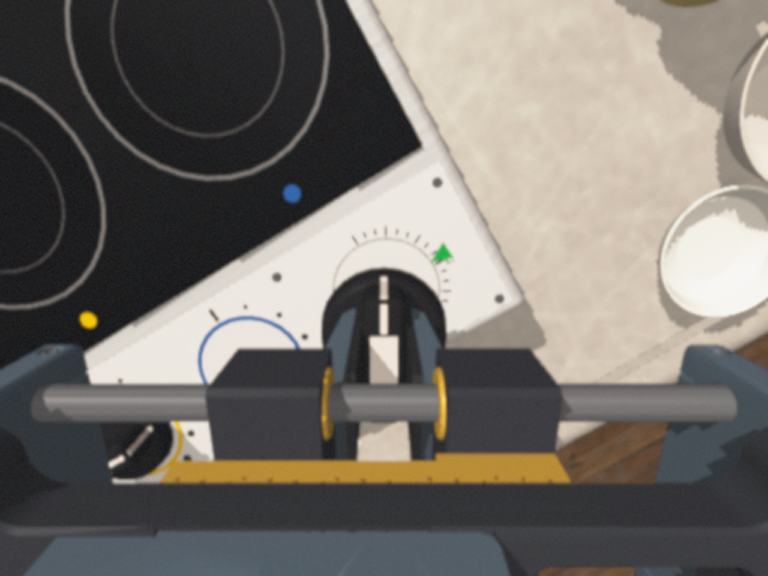

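Emit:
arm_command --series '[-0.0014,-0.0023,-0.0365,0,0,0,0,0,-0.0365,0,0,0,0,0,-0.038,0,0,0,0,0,0,0,0,0,0,0,0,0,0,0]'

```text
time_s: 29.73
ee_pos: [485.4, -336.7, 108.7]
ee_rot: [180.0, 0.1, -35.9]
force: [0.2, -0.0, 0.2]
gripper_width: 17.9
```

Emit:
arm_command --series '[0,0,-0.005,0,0,0,0,0,-0.005,0,0,0,0,0,-0.005,0,0,0,0,0,0,0,0,0]'

```text
time_s: 30.07
ee_pos: [485.5, -337.5, 103.3]
ee_rot: [-180.0, 0.0, -35.9]
force: [-0.9, 1.2, -0.3]
gripper_width: 17.9
```

Emit:
arm_command --series '[0,0,-0.005,0,0,0,0,0,-0.005,0,0,0,0,0,0,0,0,0]'

```text
time_s: 30.32
ee_pos: [485.2, -337.4, 98.6]
ee_rot: [180.0, 0.1, -36.0]
force: [-1.2, 0.3, -0.4]
gripper_width: 17.8
```

Emit:
arm_command --series '[0,0,-0.005,0,0,0,0,0,-0.005,0,0,0,0,0,-0.005,0,0,0,0,0,-0.003,0,0,0,0,0,0,0,0,0]'

```text
time_s: 30.73
ee_pos: [485.3, -337.3, 93.0]
ee_rot: [-180.0, 0.0, -36.0]
force: [-3.3, 4.4, 7.4]
gripper_width: 17.8
```

Emit:
arm_command --series '[0,0,0.002,0,0,0,0,0,0,0,0,0,0,0,0,0,0,0,0,0,0,0,0,0,0.002,0.001,0.05,0,0,0,0,0,0.06,0,0,0,0,0,0,0,0,0.15,0,0,0,0,0,0.15,0,0,0,0,0,0.15,0,0,0,0,0,0.15,0,0,0,0,0,0.15,0,0,0,0,0,0.15,0,0,0,0,0,0.15,0,0,0,0,0,0.15,0,0,0,0,0,0.15,0,0,0,0,0,0.15,0,0,0,0,0,0.15,0,0,0,0,0,0.15,0,0,0,0,0,0.15]' --hand 0.45

```text
time_s: 32.32
ee_pos: [486.5, -337.5, 136.4]
ee_rot: [180.0, 0.0, 52.1]
force: [-0.0, 0.1, 0.4]
gripper_width: 41.3
```

Emit:
arm_command --series '[0,0,0,0,0,0.15,0,0,0,0,0,0.15,0,0,0,0,0,0.15,0,0,0,0,0,0.15,0,0,0,0,0,0.15,0,0,0,0,0,0.15,0,0,0,0,0,0.15,0,0,0,0,0,0.15,0,0,0,0,0,0.15,0,0,0,0,0,0.15,0,0,0,0,0,0.15,0,0,0,0,0,0.15,0,0,0,0,0,0.15,0,0,0,0,0,0.1,0,0,0,0,0,0,0,0,0,0,0,0]'

```text
time_s: 33.65
ee_pos: [486.5, -337.4, 136.5]
ee_rot: [180.0, 0.0, 143.9]
force: [0.4, -0.4, -0.7]
gripper_width: 41.1
```

```bash
python3 look.py w14.png th 486.2 -337 62
```

```text
33.7 [ 486.4 -337.4  136.5] [180.     0.   143.94] -89.8 [ 0.8 -0.2 -0.1]
inlay [ 493.  -341.8] 47.0 (40.239208984375, 37.351806640625)
```

View pics/w14.png

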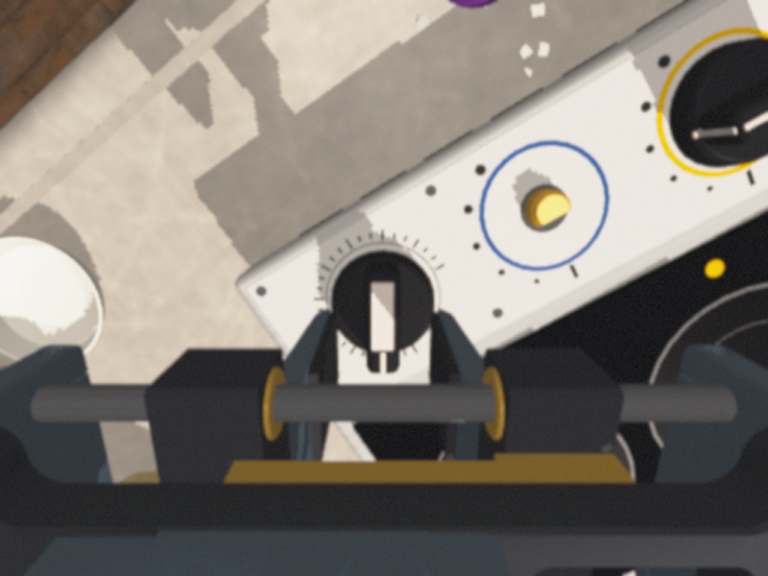

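View pics/Lw14.png

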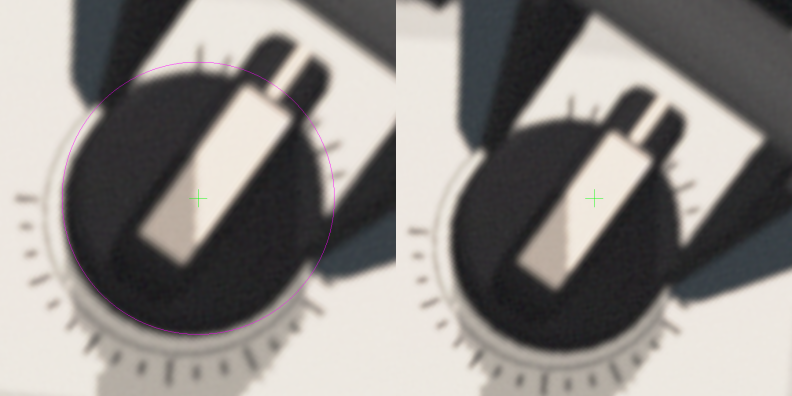

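Emit:
arm_command --series '[-0.0005,0.001,-0.05,0,0,0,0,0,-0.05,0,0,0,0,0,-0.0095,0,0,0,0,0,0,0,0,0,0,0,0,0,0,0]'

```text
time_s: 34.12
ee_pos: [486.5, -337.1, 93.3]
ee_rot: [180.0, 0.0, 144.0]
force: [0.3, -0.5, -0.6]
gripper_width: 41.0
```

Emit:
arm_command --series '[0,0,0,0,0,0,0,0,0,0,0,0,0,0,0,0,0,0,0,0,0,0,0,0,0,0,0,0,0,0,0,0,0,0,0,-0.12,0,0,0,0,0,-0.12,0,0,0,0,0,-0.12,0,0,0,0,0,-0.12,0,0,0,0,0,-0.12,0,0,0,0,0,-0.12,0,0,0,0,0,-0.12,0,0,0,0,0,-0.12,0,0,0,0,0,-0.12,0,0,0,0,0,-0.12,0,0,0,0,0,-0.005,0,0,0,0,0,0,0,0,0,0,0,0]' --hand 0

```text
time_s: 35.62
ee_pos: [486.1, -337.8, 93.6]
ee_rot: [180.0, 0.1, 90.0]
force: [-4.0, -4.0, 5.9]
gripper_width: 17.7
```

```bash
python3 - <<'E'
from h import *
s=env.state();print(s['time_s'],s['ee_pos'].round(2),s['ee_rot'].round(2),s['force'].round(1),s['torque'].round(2),s['gripper_width'])
E
```

```text
35.6167 [ 486.15 -337.77   93.61] [1.7997e+02 1.1000e-01 8.9950e+01] [-4.  -4.   5.9] [-0.7   0.44 -0.04] 17.733071619585264
```

Emit:
arm_command --series '[0,0,0,0,0,0,0,0,0,0,0,0,0,0,0,0,0,0,0,0,0,0,0,0,0,0,0.07,0,0,0,0,0,0.07,0,0,0,0,-0.075,0.03,0,0,0,0,-0.075,0,0,0,0,0,0,0,0,0,0,0,0,0,0,0,0,0,0,0,0,0,0]' --hand 0.45

```text
time_s: 36.53
ee_pos: [485.8, -395.9, 160.0]
ee_rot: [-179.9, -0.1, 89.8]
force: [0.4, -0.5, -0.0]
gripper_width: 40.9
```

```bash
python3 - <<'E'
from rect import *
g=wsnap('w15.png');s=env.state();print(s['time_s'],s['ee_pos'].round(2),s['ee_rot'].round(2))
T=(486.2,-337.0)
a=rect(g,T,74,60,6);b=rect(g,T,104,60,6)
cv2.imwrite('pics/t15.png',cv2.resize(np.hstack([a,b])[:,:,::-1],None,fx=.55,fy=.55,interpolation=cv2.INTER_AREA))
E
```

```text
36.5833 [ 485.8  -395.66  160.05] [-1.7992e+02 -1.1000e-01  8.9850e+01]
```

View pics/t15.png

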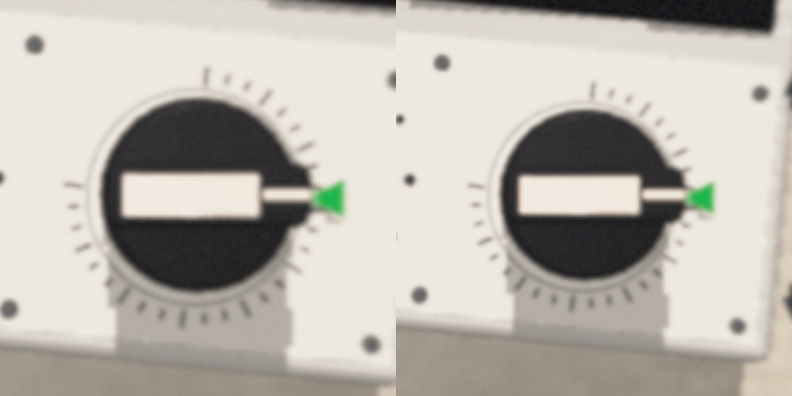

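View pics/w15.png

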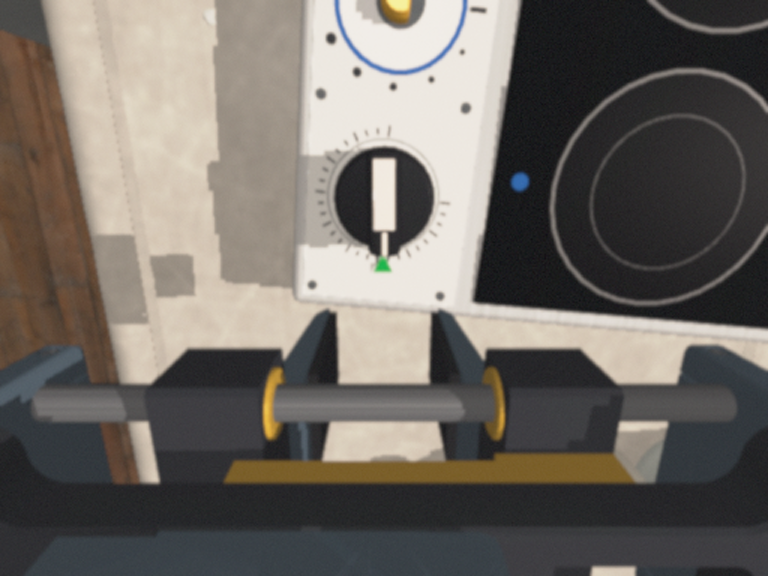

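```bash
python3 - <<'E'
from knob import *
g=load('w15.png');im=g['frame'];h=cv2.cvtColor(im,cv2.COLOR_RGB2HSV)
crop(g,'w15c.png',205,80,305,190,7)
for r in range(100,180,3):
    d=(h[r,:,2]<75); xs=np.nonzero(d[215:300])[0]+215
    w=np.nonzero((h[r,235:275,2]>150))[0]+235
    gr=np.nonzero((h[r,235:275,0]>45)&(h[r,235:275,0]<80)&(h[r,235:275,1]>100))[0]+235
    print(r,(xs.min(),xs.max(),(xs.min()+xs.max())/2) if len(xs) else None, (w.min(),w.max(),w.mean().round(1)) if len(w) else None,(gr.mean().round(1),len(gr)) if len(gr) else None)
E
```

```text
100 (np.int64(245), np.int64(265), np.float64(255.0)) (np.int64(235), np.int64(274), np.float64(254.5)) None
103 (np.int64(239), np.int64(272), np.float64(255.5)) (np.int64(235), np.int64(235), np.float64(235.0)) None
106 (np.int64(235), np.int64(276), np.float64(255.5)) (np.int64(249), np.int64(262), np.float64(255.5)) None
109 (np.int64(232), np.int64(279), np.float64(255.5)) (np.int64(248), np.int64(263), np.float64(255.5)) None
112 (np.int64(230), np.int64(282), np.float64(256.0)) (np.int64(248), np.int64(263), np.float64(255.5)) None
115 (np.int64(228), np.int64(283), np.float64(255.5)) (np.int64(248), np.int64(263), np.float64(255.5)) None
118 (np.int64(226), np.int64(285), np.float64(255.5)) (np.int64(248), np.int64(263), np.float64(255.5)) None
121 (np.int64(225), np.int64(286), np.float64(255.5)) (np.int64(248), np.int64(263), np.float64(255.5)) None
124 (np.int64(224), np.int64(287), np.float64(255.5)) (np.int64(248), np.int64(263), np.float64(255.5)) None
127 (np.int64(224), np.int64(287), np.float64(255.5)) (np.int64(248), np.int64(263), np.float64(255.5)) None
130 (np.in
[... 1061 characters left out ...]
oat64(256.0)) None
160 (np.int64(239), np.int64(272), np.float64(255.5)) (np.int64(254), np.int64(258), np.float64(256.0)) None
163 (np.int64(246), np.int64(266), np.float64(256.0)) (np.int64(235), np.int64(274), np.float64(255.0)) None
166 (np.int64(247), np.int64(265), np.float64(256.0)) (np.int64(235), np.int64(274), np.float64(253.5)) None
169 (np.int64(251), np.int64(260), np.float64(255.5)) (np.int64(235), np.int64(274), np.float64(253.4)) None
172 None (np.int64(235), np.int64(274), np.float64(254.6)) (np.float64(254.5), 2)
175 None (np.int64(235), np.int64(274), np.float64(254.5)) (np.float64(254.5), 6)
178 None (np.int64(235), np.int64(274), np.float64(254.5)) (np.float64(254.5), 8)
```

View pics/w15c.png

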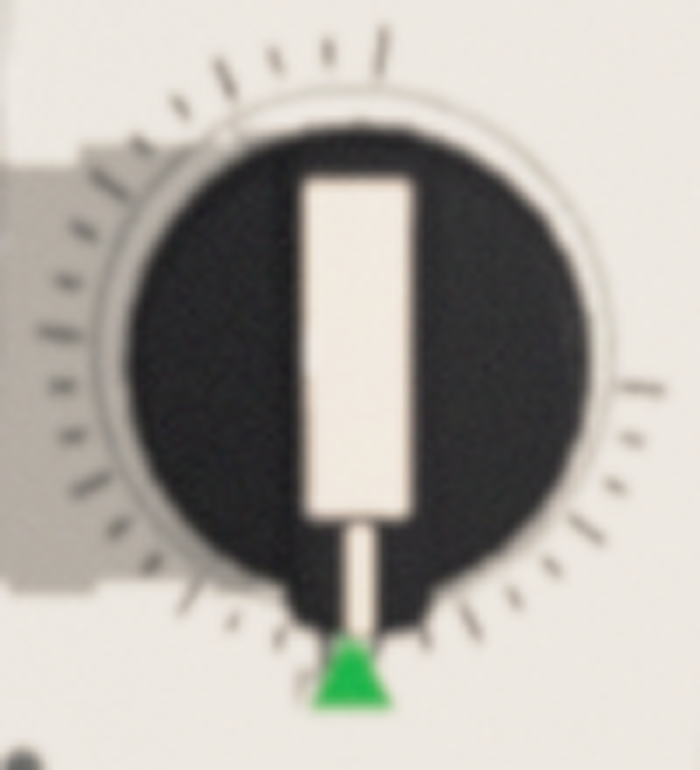

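Emit:
arm_command --series '[0,0.073,0,0,0,0,0,0.073,0,0,0,0,0,0,0,0,0,0,0,0,-0.075,0,0,0,0,0,-0.075,0,0,0,0,0,-0.018,0,0,0,0,0,0,0,0,0,0,0,0,0,0,0]'

```text
time_s: 37.25
ee_pos: [486.5, -338.4, 94.1]
ee_rot: [180.0, 0.0, 89.9]
force: [0.1, -0.2, 0.3]
gripper_width: 41.0
```

Emit:
arm_command --series '[0,0,0,0,0,0,0,0,0,0,0,0,0,0,0,0,0,0,0,0,0,0,0,0,0,0,0,0,0,0,0,0,0,0,0,-0.02,0,0,0,0,0,-0.02,0,0,0,0,0,0,0,0,0,0,0,0]' --hand 0

```text
time_s: 38.0
ee_pos: [486.0, -338.8, 94.5]
ee_rot: [180.0, 0.0, 88.0]
force: [-1.5, 0.6, 5.9]
gripper_width: 17.9
```

Emit:
arm_command --series '[0,0,0,0,0,0,0,0,0,0,0,0,0,0,0,0,0,0,0,0,0,0,0,0,0,0,0.07,0,0,0,0,0,0.07,0,0,0,0,-0.075,0.03,0,0,0,0,-0.075,0,0,0,0,0,0,0,0,0,0,0,0,0,0,0,0,0,0,0,0,0,0]' --hand 0.45

```text
time_s: 38.92
ee_pos: [485.7, -397.7, 160.9]
ee_rot: [-179.9, -0.1, 88.0]
force: [0.6, -0.0, -0.2]
gripper_width: 40.9
```

```bash
python3 - <<'E'
from knob import *
g=wsnap('w16.png');s=env.state();print(s['time_s'],s['ee_pos'].round(2),s['ee_rot'].round(2))
h=cv2.cvtColor(g['frame'],cv2.COLOR_RGB2HSV)
crop(g,'w16c.png',205,80,305,190,7)
E
```

```text
38.9667 [ 485.79 -397.37  160.86] [-1.7992e+02 -1.0000e-01  8.8040e+01]
```

View pics/w16c.png

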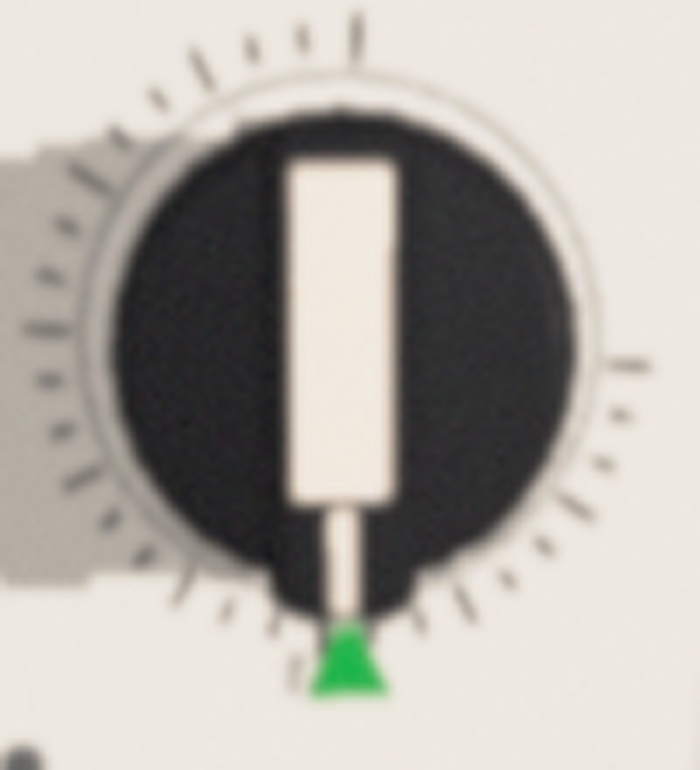

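Emit:
arm_command --series '[0.0125,0.0931,0,0,0,0,0.0125,0.0931,0,0,0,0,0.0125,0.0931,0,0,0,0,0.0125,0.0931,0,0,0,0,0.0125,0.0931,0,0,0,0,0.0125,0.0931,0,0,0,0,0.0125,0.0931,0,0,0,0,0.0125,0.0931,0,0,0,0,0.0125,0.0931,0,0,0,0,0.0125,0.0931,0,0,0,0,0.0125,0.0931,0,0,0,0,0.0125,0.0931,0,0,0,0,0,0,0,0,0,0,0,0,0,0,0,0,0,0,0,0,0,0,0,0,0,0,0,0]' --hand 0

```text
time_s: 40.3
ee_pos: [545.6, 47.7, 161.5]
ee_rot: [-180.0, 0.0, 88.0]
force: [-0.2, 0.5, -0.2]
gripper_width: 0.7
```

```bash
python3 - <<'E'
from h import *
g=wsnap('w17.png');s=env.state();print(s['time_s'],s['ee_pos'].round(2),s['ee_rot'].round(2))
for X in ([524,51.6,71.5],[545.9,49.5,74],[538.9,50.1,74.5]): print(proj(g,X)*1.5)
E
```

```text
40.35 [545.74  47.43 161.59] [-1.7997e+02  2.0000e-02  8.7950e+01]
[347.59508532 286.95790195]
[382.06625608 290.11013424]
[370.93243561 289.82275829]
```

View pics/w17.png

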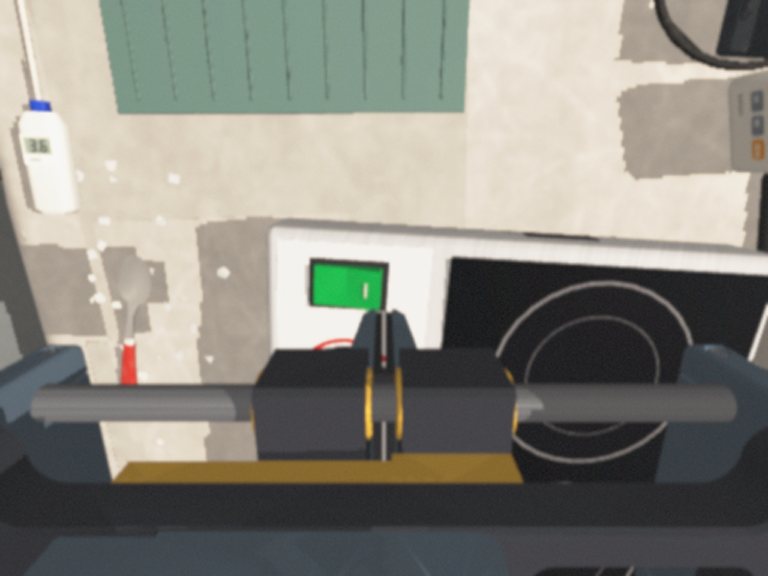

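Emit:
arm_command --series '[0,0.005,-0.058,0,0,0,0,0,-0.058,0,0,0,0,0,-0.058,0,0,0,0,0,0,0,0,0,0,0,0,0,0,0]'

```text
time_s: 40.77
ee_pos: [545.5, 49.4, 91.6]
ee_rot: [-179.9, 0.0, 87.9]
force: [-0.2, 0.4, -0.1]
gripper_width: 0.4
```

Emit:
arm_command --series '[0,0,-0.005,0,0,0,0,0,-0.005,0,0,0,0,0,-0.005,0,0,0,0,0,-0.005,0,0,0,0,0,0,0,0,0]'

```text
time_s: 41.18
ee_pos: [547.4, 50.4, 84.9]
ee_rot: [179.8, -0.0, 88.0]
force: [0.7, -0.6, 1.6]
gripper_width: 0.2
```

Emit:
arm_command --series '[0,0,-0.004,0,0,0,0,0,-0.004,0,0,0,0,0,0,0,0,0]'

```text
time_s: 41.43
ee_pos: [546.4, 50.5, 80.9]
ee_rot: [180.0, -0.0, 88.0]
force: [1.4, -0.6, 2.4]
gripper_width: 0.1
```

Emit:
arm_command --series '[0,0,-0.004,0,0,0,0,0,0,0,0,0,0,0,0,0,0,0]'

```text
time_s: 41.68
ee_pos: [546.5, 50.6, 79.7]
ee_rot: [179.9, -0.0, 88.0]
force: [1.8, -0.2, 4.6]
gripper_width: 0.5
```

Emit:
arm_command --series '[0,0,-0.004,0,0,0,0,0,0,0,0,0,0,0,0,0,0,0]'

```text
time_s: 41.93
ee_pos: [546.5, 50.6, 79.4]
ee_rot: [179.9, -0.0, 88.0]
force: [-1.1, 0.3, 13.2]
gripper_width: 0.5
```

Emit:
arm_command --series '[0,0,0.07,0,0,0,0,0,0.09,0,0,0,0,0,0.05,0,0,0,0,0,0,0,0,0,0,0,0,0,0,0]'

```text
time_s: 42.35
ee_pos: [545.6, 50.5, 161.9]
ee_rot: [-180.0, -0.0, 88.0]
force: [-0.6, -0.3, -0.2]
gripper_width: 0.5
```

```bash
python3 - <<'E'
from h import *
g=wsnap('w18.png');s=env.state();print(s['time_s'],s['ee_pos'].round(2),s['ee_rot'].round(2))
t=load('top0.png')
for p in ((208,255),(320,250),(320,228),(208,232)):
    print([ray(t,np.array(p)/1.5,z)[:2].round(0) for z in (20,60)])
w=load('w3.png')
for p in ((566,240),): print('cup',ray(w,np.array(p)/1.5,60))
for p in ((362,345),(690,345)): print('sealer',ray(w,np.array(p)/1.5,50))
s=snap('scene','s18.png');crop(s,'s18c.png',180,100,360,280,4/1.2)
t=snap('top','t18.png');
E
```

```text
42.4 [544.84  50.45 160.58] [-1.7983e+02  1.0000e-02  8.8030e+01]
[array([643., 586.]), array([609., 573.])]
[array([669., 269.]), array([634., 263.])]
[array([755., 275.]), array([718., 270.])]
[array([731., 602.]), array([695., 588.])]
cup [547.13627928 449.37719378  60.        ]
sealer [653.13117432 268.75198617  50.        ]
sealer [651.57976759 587.35654551  50.        ]
```

View pics/w18.png

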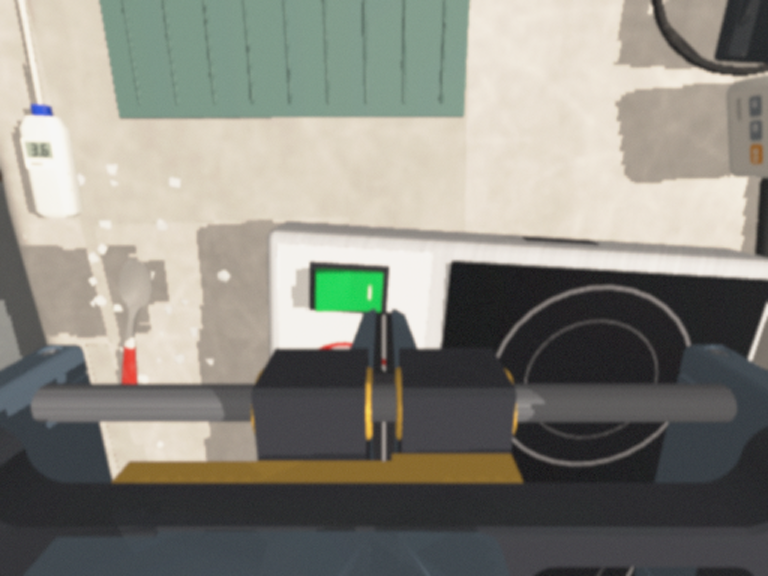

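View pics/s18.png

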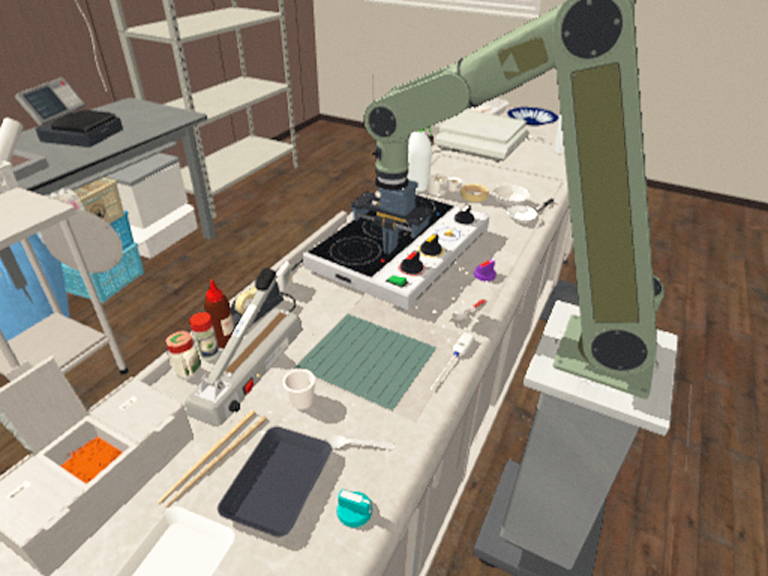

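Emit:
arm_command --series '[0,0.0712,0.005,0,0,0.146,0,0.0712,0.005,0,0,0.146,0,0.0712,0.005,0,0,0.146,0,0.0712,0.005,0,0,0.146,0,0.0712,0.005,0,0,0.146,0,0.0712,0.005,0,0,0.146,0,0.0712,0.005,0,0,0.146,0,0.0712,0.005,0,0,0.146,0,0.0712,0.005,0,0,0.146,0,0.0712,0.005,0,0,0.146,0,0.0712,0.005,0,0,0.146,0,0.0712,0.005,0,0,0.146,0,0.0712,0.005,0,0,0.146,0,0.0712,0.005,0,0,0.146,0,0,0,0,0,0,0,0,0,0,0,0,0,0,0,0,0,0]' --hand 1

```text
time_s: 43.92
ee_pos: [545.5, 448.3, 187.8]
ee_rot: [-179.8, -0.2, 180.0]
force: [0.2, 0.0, -0.9]
gripper_width: 91.4
```

```bash
python3 - <<'E'
from rect import *
g=wsnap('w19.png');s=env.state();print(s['time_s'],s['ee_pos'].round(2),s['ee_rot'].round(2),s['qpos'][5])
im=rect(g,(547,449),60,50,8);cv2.circle(im,(400,400),256,(255,0,255),1);cv2.imwrite('pics/cup19.png',cv2.resize(im[:,:,::-1],None,fx=.6,fy=.6))
E
```

```text
43.9667 [545.81 447.87 188.32] [-1.7988e+02 -1.2000e-01  1.7993e+02] -51.47745549983269
```

View pics/w19.png

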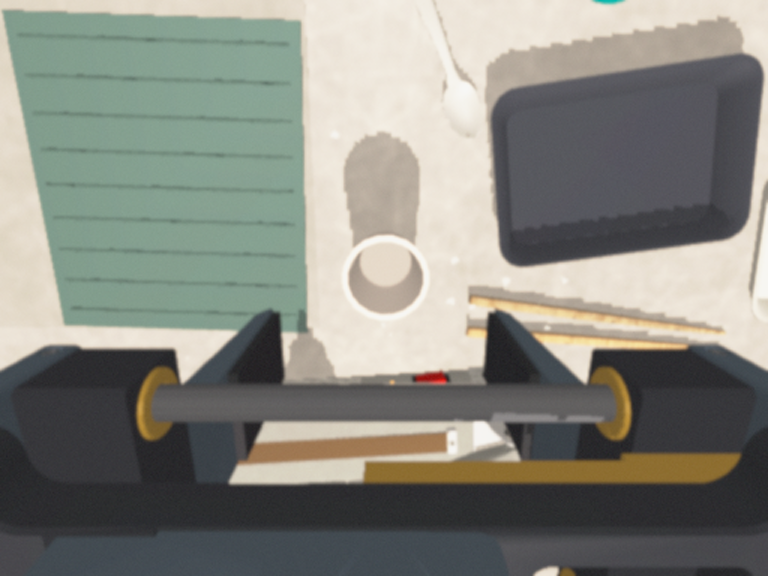

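View pics/cup19.png

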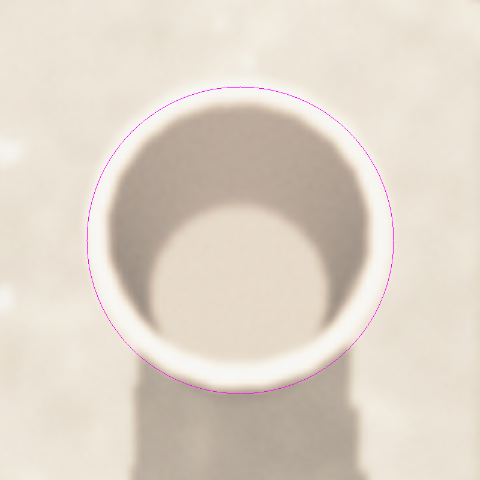

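Emit:
arm_command --series '[0.003,0.0028,-0.09,0,0,0,0,0,-0.09,0,0,0,0,0,-0.09,0,0,0,0,0,-0.07,0,0,0,0,0,-0.035,0,0,0,0,0,0,0,0,0,0,0,0,0,0,0]'

```text
time_s: 44.55
ee_pos: [547.3, 448.9, 39.2]
ee_rot: [-179.9, -0.1, 179.9]
force: [-0.3, -0.3, 1.0]
gripper_width: 91.4
```

Emit:
arm_command --series '[0,0,0,0,0,0,0,0,0,0,0,0,0,0,0,0,0,0,0,0,0,0,0,0,0,0,0,0,0,0,0,0,0,0,0,0]' --hand 0 --newtons 15

```text
time_s: 45.05
ee_pos: [547.8, 450.4, 40.9]
ee_rot: [180.0, 0.1, -180.0]
force: [0.2, -0.6, 5.5]
gripper_width: 62.5
```

Emit:
arm_command --series '[0,0,0.02,0,0,0,0,0,0.04,0,0,0,0,0,0.07,0,0,0,0,0,0.09,0,0,0,0,0,0.09,0,0,0,0,0,0.05,0,0,0,0,0,0,0,0,0]'

```text
time_s: 45.63
ee_pos: [549.3, 452.1, 190.3]
ee_rot: [179.6, 0.5, -180.0]
force: [1.1, 0.0, -1.5]
gripper_width: 62.7
```

```bash
python3 - <<'E'
from h import *
g=wsnap('w20.png');s=env.state();print(s['time_s'],s['ee_pos'].round(2),s['ee_rot'].round(2),s['force'],s['gripper_width'])
E
```

```text
45.6833 [548.27 451.16 186.75] [ 179.78    0.26 -179.99] [-0.48567241 -0.73549438 -2.40294292] 62.63969513423333
```

View pics/w20.png

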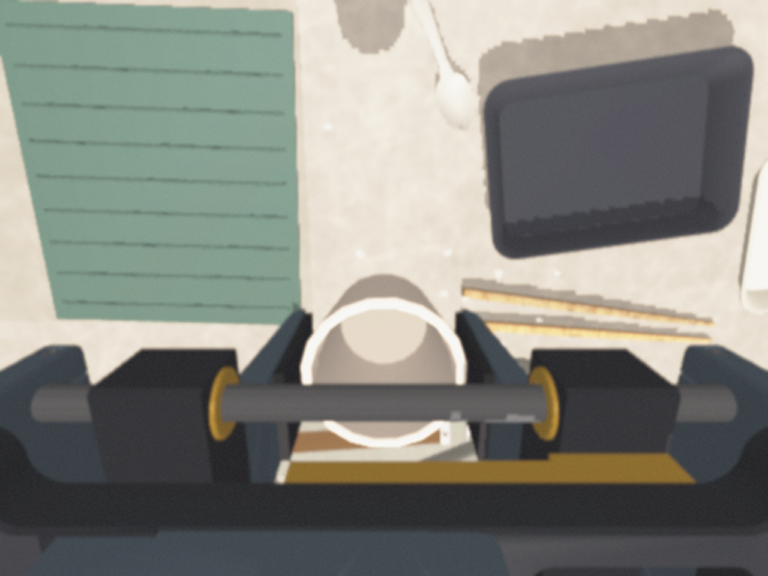

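Emit:
arm_command --series '[0.006,-0.03,0,0,0,0,0.0125,-0.06,0,0,0,0,0.0174,-0.0874,0,0,0,0,0.0174,-0.0874,0,0,0,0,0.0174,-0.0874,0,0,0,0,0.0174,-0.0874,0,0,0,0,0.0174,-0.0874,0,0,0,0,0.0174,-0.0874,0,0,0,0,0.0174,-0.0874,0,0,0,0,0.0174,-0.0874,0,0,0,0,0.0174,-0.0874,0,0,0,0,0.0174,-0.0874,0,0,0,0,0.0174,-0.0874,0,0,0,0,0.0174,-0.0874,0,0,0,0,0.0174,-0.0874,0,0,0,0,0.0174,-0.0874,0,0,0,0,0.0174,-0.0874,0,0,0,0,0.0174,-0.0874,0,0,0,0,0.0125,-0.06,0,0,0,0,0.006,-0.025,0,0,0,0]'

```text
time_s: 47.35
ee_pos: [671.8, -183.5, 180.2]
ee_rot: [-180.0, -0.3, 179.8]
force: [0.6, 0.1, -1.8]
gripper_width: 62.3
```

Emit:
arm_command --series '[0,0,0,0,0,0,0,0,-0.05,0,0,0,0,0,-0.07,0,0,0,0,0,-0.05,0,0,0,0,0,-0.02,0,0,0,0,0,0,0,0,0,0,0,0,0,0,0]'

```text
time_s: 47.93
ee_pos: [673.1, -177.7, 107.3]
ee_rot: [180.0, -0.1, -179.9]
force: [-0.1, -0.5, -0.5]
gripper_width: 62.8
```

Emit:
arm_command --series '[0,0,-0.004,0,0,0,0,0,0,0,0,0]'

```text
time_s: 48.1
ee_pos: [673.6, -178.6, 106.4]
ee_rot: [180.0, 0.0, -180.0]
force: [0.6, -0.2, -1.9]
gripper_width: 62.9
```

Emit:
arm_command --series '[0,0,-0.003,0,0,0,0,0,0,0,0,0]'

```text
time_s: 48.27
ee_pos: [673.5, -179.0, 105.0]
ee_rot: [180.0, 0.0, -180.0]
force: [0.4, -0.5, -1.7]
gripper_width: 62.7
```

Emit:
arm_command --series '[0,0,-0.003,0,0,0,0,0,0,0,0,0]'

```text
time_s: 48.43
ee_pos: [674.0, -179.1, 104.2]
ee_rot: [180.0, 0.1, 180.0]
force: [0.7, -0.0, 0.7]
gripper_width: 62.6
```

Emit:
arm_command --series '[0,0,-0.002,0,0,0,0,0,0,0,0,0]'

```text
time_s: 48.6
ee_pos: [674.1, -179.2, 104.2]
ee_rot: [-180.0, 0.1, 180.0]
force: [-0.1, 0.8, 5.0]
gripper_width: 62.7
```

Emit:
arm_command --series '[0,0,0,0,0,0,0,0,0,0,0,0,0,0,0,0,0,0,0,0,0,0,0,0,0,0,0,0,0,0,0,0,0,0,0,0]' --hand 1

```text
time_s: 49.1
ee_pos: [673.4, -179.1, 102.6]
ee_rot: [180.0, -0.0, -180.0]
force: [-0.1, 0.1, 0.0]
gripper_width: 91.1
```

Emit:
arm_command --series '[0,0,0.03,0,0,0,0,0,0.07,0,0,0,0,0,0.09,0,0,0,0,0,0.09,0,0,0,0,0,0.09,0,0,0,0,0,0.05,0,0,0,0,0,0,0,0,0,0,0,0,0,0,0,0,0,0,0,0,0]'

```text
time_s: 49.85
ee_pos: [672.9, -178.9, 270.0]
ee_rot: [180.0, -0.1, -180.0]
force: [0.3, -0.4, -1.4]
gripper_width: 91.1
```

```bash
python3 - <<'E'
from h import *
g=wsnap('w21.png');s=env.state();print(s['time_s'],s['ee_pos'].round(2),s['gripper_width'])
snap('scene','s21.png');snap('top','t21.png')
E
```

```text
49.9 [ 672.74 -178.86  269.16] 91.34730731027481
```

View pics/w21.png

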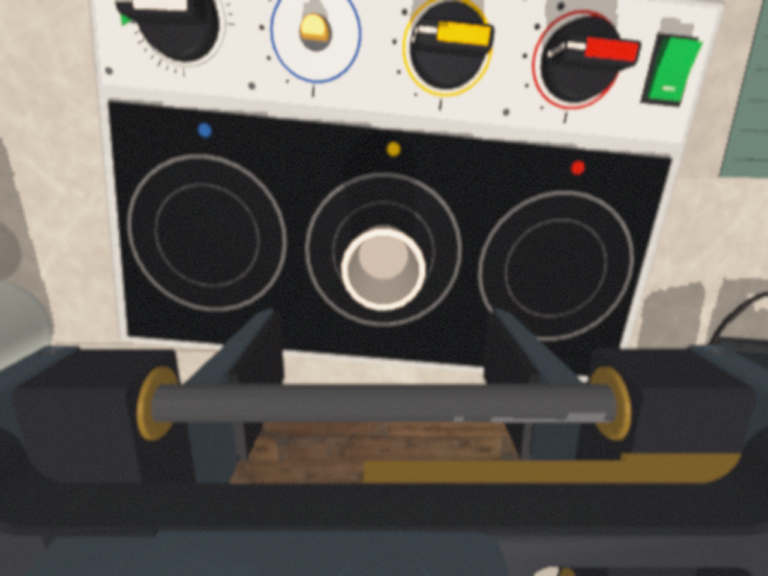

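View pics/t21.png

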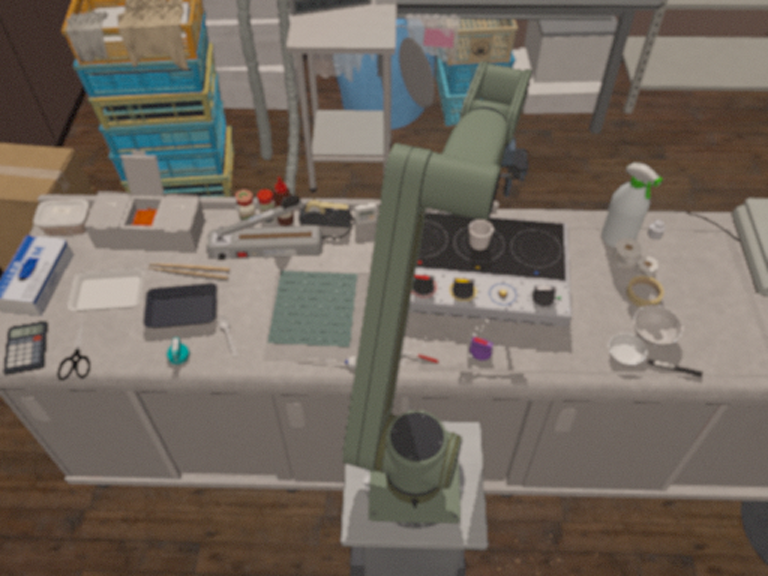

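Emit:
arm_command --series '[-0.08,0,0,0,0,0,-0.08,0,0,0,0,0,-0.08,0,0,0,0,0,0,0,0,0,0,0,0,0,0,0,0,0,0,0,0,0,0,0]'

```text
time_s: 50.5
ee_pos: [578.1, -179.2, 270.6]
ee_rot: [180.0, 0.0, 180.0]
force: [0.3, -0.1, 0.4]
gripper_width: 91.1
```

```bash
python3 - <<'E'
from rect import *
g=wsnap('w22.png');s=env.state();print(s['time_s'],s['ee_pos'].round(2))
P=[rect(g,c,74,45,6) for c in ((524.,51.6),(516.7,-23.1),(506.5,-127.8),(486.2,-337))]
for p in P[1:]:
    for k in range(8): pass
cv2.imwrite('pics/fin.png',cv2.resize(np.vstack([np.hstack(P[:2]),np.hstack(P[2:])])[:,:,::-1],None,fx=.55,fy=.55,interpolation=cv2.INTER_AREA))
from knob import HS
for n,c in (('red',(516.7,-23.1)),('yel',(506.5,-127.8)),('th',(486.2,-337))):
    im=rect(g,c,104,45,10);m=HS[n](cv2.cvtColor(im,cv2.COLOR_RGB2HSV)).astype(np.uint8)
    if n=='th': m=cv2.morphologyEx(m,cv2.MORPH_OPEN,np.ones((60,60),np.uint8))
    k,l,st,ce=cv2.connectedComponentsWithStats(m)
    for i in range(1,k):
        if 20000<st[i,4]<80000: print(n,ce[i],cv2.minAreaRect(np.argwhere(l==i)[:,::-1].astype(np.float32)))
E
```

```text
50.55 [ 578.52 -179.19  270.55]
red [390.74778351 436.24367409] ((391.68463134765625, 436.5698547363281), (376.5595397949219, 130.96742248535156), 5.463842868804932)
yel [398.78122696 435.33661643] ((399.851806640625, 435.521240234375), (382.049072265625, 134.24130249023438), 5.56320858001709)
th [416.08401964 442.80993913] ((414.82470703125, 444.0011901855469), (361.16534423828125, 112.61519622802734), 0.9130029082298279)
```

View pics/fin.png

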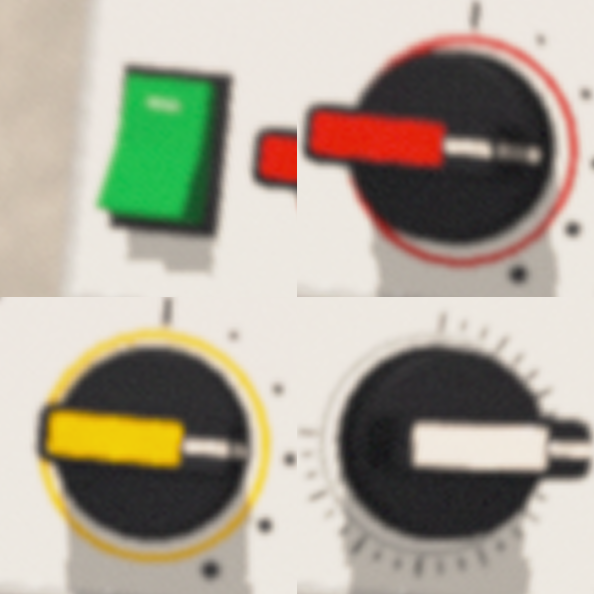

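View pics/w22.png

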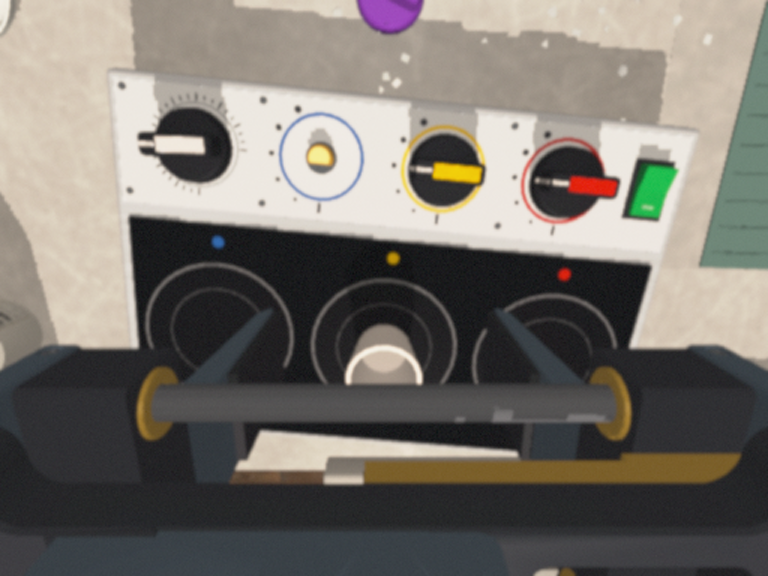

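```bash
python3 - <<'E'
from h import *
print(env.job_done(),env.state()['time_s'])
E
```

```text
the job is handed in; nothing more can be done
the job is handed in; nothing more can be done
```

The job is handed in, at about 51 s of the 210 s allowed. Red, yellow and thermostat knobs were on the mat (no blue), along with one white cup.

- **Knobs:** each was fitted on its own spindle. Each stopped against a clear push (7–9 N) about 30 mm above the fascia, the same height at which it was gripped on the mat. That is my evidence they are fully home.
- **Settings:** in the last picture the red and yellow bars lie 95.5° clockwise, against 95.55° expected for the third click. The thermostat pointer is at about 90.9° against the tab at 90.3–91.2°. I had to turn it about 2° more after a first check showed it short of the tab.
- **Switch:** I pressed the main switch on after all the knobs were set. The last picture shows its near end up.
- **Cup:** it stands upright inside the middle ring.

Nothing failed at the end. The red and yellow knobs were gripped about 3–4 mm off centre along their bars, so I corrected the position before and during fitting. No knob was seen knocked aside. The purple and turquoise look-alikes were not touched.

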